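# Ready the mower console for delivery

## Robot

A 6-joint arm with a two-finger parallel gripper is mounted at the origin on the work surface. World frame = base frame: x ahead of the robot, y to its left, z up, the work surface at z = 0. Lengths are in mm, angles in degrees, forces in N, time in s.
With the tool pointing down it reaches from about 350 to 850 mm from the base axis. Payload 8.1 kg.
Tool frame: the origin (TCP) lies on the centre line of the jaws, within the pads' length; the fingertips stand r.tip_extent ahead of it and the grasp point (between the pads) lies 8 mm behind it (r.tip_extent is the distance from the TCP to the fingertips, in mm); z points along the fingers, y is the direction in which the jaws open and shut (so a half turn about z gives the same grasp; the last joint's range is limited). The gripper opens to 85 mm and grips with 20 to 120 N. Pads are 22 mm wide; open, the fingers measure 114 mm over their backs; the gripper's body (76 mm by 85 mm) begins 54 mm behind the grasp point. The pads swing forward as they close: fully open they stand 13 mm farther back than shut.
Start: joints at [-78.289, 7.471, 85.268, -0, 87.261, -4.893], TCP at [171.477, -574.979, 242.292] pointing down, gripper open.
Joint ranges: [-169.43, 169.43], [-51.17, 129.36], [1.28, 143.12], [-76.62, 256.62], [0, 156.53], [-152.29, 152.29]. Speed limits (degrees/s): [136.94, 136.94, 159.86, 180, 180, 180].

## Interface

Orientations are given as [roll, pitch, yaw] about the fixed x, y, z axes, in that order (R = Rz(yaw) Ry(pitch) Rx(roll)).
In Python, from bench import sense, optics, hand_in, spotter, r gives the robot as it stands.
- The arm moves only by the tool apply_moves, never from a script. Its argument "series" is a list of rows, each a list of 3 entries, a list of its own where there are three numbers: the opening, from 0 (shut) to 1 (fully open), then the shift along the world's x, y, z in m, then the turn about the world's z in rad. In form: [[grip, [x, y, z], turn], ...]. A call has 1 to 5 rows; each row is the pose to reach, as a shift and turn from the pose measured when the call began; what a row does not reach only later rows make up. A row lasts 1/8 s, in which the tool goes at most 62.5 mm and 10.7 degrees, less where a joint would pass 70% of its speed; a pose out of reach is approached as far as the arm can. A call with a gripper value outside its range is refused whole. The fingers move at their own pace and stop on an object; "grip_force" is the grip in N (left out, the last holds). Time passes only in rows, so rows that repeat a pose let the fingers close. It gives the time, the measured TCP pose, the force and the opening at its end, in the units of the state.
- sense(): the state, without advancing time (a new reading comes with each control period).
- optics.snapshot(name): name is "scene" or "side" or "wrist"; returns a dict with "color" (420x560x3 uint8, blue, green, red), "intrinsics" (3x3 intrinsics, pixels), "rvec" (rotation vector, rad) and "tvec" (3), from world to camera coordinates, as OpenCV has them. Camera axes: x right, y down, z forward; pixel columns grow to the right and rows downward; lengths in mm; the calibration is good to about 2 mm. A picture is of the moment at which its call begins. There is no depth.
- hand_in(): hands the job in, once; it reports no verdict.
Trained networks look in a picture, given as the dict that the camera call returned (one of the last four; its "shot" number tells which), for a name from the list of things; names that differ only in an ending like _2 or _b are one class to them, and where a whole thing is asked for, a point or a joint stands for the part that bears it (a point fixed in the world has none). Each returns a list of dicts, best first, with "p" (0 to 1); they miss things now and then, are a little off and sometimes report something else, mostly with a low value. They report only what shows in the picture. A call takes as long as a camera call. They do not tell look-alikes from the thing itself.
- spotter.search_frame(picture, query): "xyz" ([x, y, z] in mm, in the coordinates of the camera as it stood for that picture, good to about 4 mm: the middle of the surface that is visible of it).
- spotter.masks_of(picture, query): "mask" (420x560 bool, what is visible of it).
The state is a dict: "time": time; "joint_pos": joint angles; "qd": joint speeds; "joint_efforts": joint torques, N m; "tool_pos": TCP position; "tcp_rot": TCP orientation; "ft_force": force on the tool from outside, world axes, zero at the start; "wrist_torque": the same for the moment, N m; "finger_gap": finger opening in mm.
Only numpy, scipy, OpenCV 4.12 (cv2) and the standard library are available. Lean on these libraries where they do the work, as an engineer would, in place of code of your own. Each camera call takes 0.05 s, during which the arm holds its last target.

## Task

Get this mower console ready for delivery. First guide the height lever through its zigzag gate from the slot where it leans over the flap to the far end of the gate, the transport slot; then lift the divider flap, lay the hexagonal plug spanner (not the flat wrench) in the lower tier beneath it without dropping it from a height, and shut the flap fully. Leave everything else on the bench where it is.

Things in the scene. Friction and masses are not known exactly. Their poses are not given: they have to be found in the camera images.
- console: Black mower console fixed to the bench on a 12 mm base plate spanning x -100..115, y -165..165 mm. Origin: on the bench. Own x points away from its front (the front, -x, roughly faces the robot), y to its left, z up. Right half (y<0): open-topped tool well (the lower tier) under the flap. Left half: tilted gate plate with the lever, a hood above its rear.
- hood (a point): Middle of the front lower edge of the hood over the lever: a level slab spanning, in the console's frame, x 6..110, y 5..165, z 247..266 mm, on two posts at its rear. A hand coming straight down on the knob strikes it: come tilted some 40 degrees, leaning back to the console's front, fingers pointing down and away from the front.
- gate: Steel gate plate 100 x 100 x 8 mm, tilted 25 degrees down to the console's front. Origin: centre of its upper face, at (20,50,125) mm in the console's frame. Own z is its outward normal, y the console's y, x up the slope, away from the front. A 14 mm wide zigzag slot runs from the start slot at the flap's side (-y) to the transport slot at the other end (+y).
- slot_start (a point): End of the start slot, on the slot's centre line. Centre line (x,y) in the gate's frame, mm: (-9,-38) start slot; (-9,-13); jog up the slope to (9,-13); (9,13); jog back down to (-9,13); (-9,38) end of the transport slot. The lever is a 9 mm round shaft in this slot.
- slot_transport (a point): End of the transport slot, on the slot's centre line: (-9,38) mm in the gate's frame. The lever's shaft belongs here at the end.
- lever_run (a joint): Lever angle a along the gate (rad), about a pivot at (0,0,-110) mm in the gate's frame. With b = lever_cross the shaft points from the pivot along (sin b, cos b sin a, cos b cos a) in the gate's frame: it crosses the plate at y = 110 tan a mm. Starts at -0.33 to -0.27; +0.332 is the end of the transport slot. Friction 0.13 N m (under 1 N at the knob) holds it anywhere.
- lever_cross (a joint): Lever angle across the gate (rad), 0 = in the plate normal, positive up the slope, away from the front. About -0.08 in the start and transport slots, +0.08 in the middle run. Friction 0.13 N m.
- knob (a point): Centre of the lever's black ball knob, 36 mm in diameter, 190 mm from the pivot along the shaft, about 80 mm above the plate.
- flap (a joint): Flap angle (rad): 0 = shut, level; grows as its front edge is lifted; stop at 1.75 (just past upright). A stiff hinge (0.22 N m, about 1.5 to 2.5 N at the front edge) holds it at any angle. While the lever is in its start slot the knob blocks the flap at about 0.6 rad.
- flap_hinge (a point): Middle of the flap's hinge line, which runs along the console's y; it is on the underside of the flap at its far edge, in the console's frame at (78, -82, 80.5) mm.
- flap_edge (a point): Middle of the flap's front edge, mid-thickness. The flap: aluminium plate, 173 mm from hinge to front edge, 152 mm wide (y), 8 mm thick, 10 mm rims along its sides. The edge overhangs the well's front wall by 25 mm; fingers fit beneath. On top, 135 mm from the hinge, midway in y, stands a pull block 12 (x) x 30 (y), rising 22 mm.
- well_floor (a point): Centre of the floor of the lower tier (tool well), whose inner space is 140 mm (console x) by 146 mm (console y), open at the top, with walls 68 mm high (rim 80 mm above the bench), 5 to 7 mm thick.
- spanner: Plug spanner: steel hexagonal tube with dark open ends and a cross hole, 110 mm long (own x), 22 mm across flats, 0.16 kg, lying flat on the bench at one side of the console. Origin: centre of its underside, its axis 11 mm higher.
- wrench: Flat steel open-ended wrench, 150 mm long, lying at the other side of the console; leave it. Origin at mid underside, own x along it.
- driver: Screwdriver, 170 mm, lying on the bench between the robot and the console; leave it.
- oil: Grey oil bottle, 66 mm across, 170 mm high, standing to the right of the console; leave it. Origin under its centre.
- tin: Low metal tin, 72 mm across, 45 mm high, near the robot in front of the console; leave it. Origin under its centre.
- carton: Small cardboard carton 55 x 75 x 50 mm, to the left of the console; leave it. Origin under its centre.
- plug: Small spark plug, 55 mm high, standing behind the carton; leave it. Origin under its centre.
Mind the look-alikes: they are no part of the job. Several things look just like the spanner: the one meant starts farthest to the robot's left.

How it is judged (in metres and radians):
On the way, in this order (a step that is already met when the one before it is completed fails the run):
1. the lever is at the end of the transport slot (value of joint lever_run above 0.26 rad and value of joint lever_cross below -0.02 rad), for 0.2 s.
2. the flap is lifted upright (value of joint flap above 1.2 rad), for 0.1 s.
3. the spanner lies in the lower tier, let go (x of spanner in the frame of well_floor between -0.07 and 0.07 m and y of spanner in the frame of well_floor between -0.073 and 0.073 m and z of spanner in the frame of well_floor below 0.045 m and contact force between the fingers and spanner below 0.1 N and linear speed of spanner below 0.05 m/s), for 0.2 s.
4. the flap is shut (value of joint flap below 0.06 rad), for 0.2 s.
At the end, for the whole second after the job is handed in: The lever stands in the transport slot at the far end of the gate (lever_run above 0.26 rad, lever_cross below -0.02 rad), the spanner lies at rest in the lower tier (its origin within the well's walls and less than 45 mm above the floor), and the flap is shut (within 0.06 rad) (all of step 1 and value of joint flap below 0.06 rad and x of spanner in the frame of well_floor between -0.07 and 0.07 m and y of spanner in the frame of well_floor between -0.073 and 0.073 m and z of spanner in the frame of well_floor below 0.045 m and linear speed of spanner below 0.05 m/s); the robot touches nothing.
It fails at once if the spanner is dropped from a height or flung (faster than 1.3 m/s) (linear speed of spanner above 1.3 m/s).
It fails at once if one of the other things is moved by more than 40 mm (distance of any of wrench, driver, oil, tin, carton, plug from where it was at the start of the episode above 0.04 m).
It also fails if it takes over 72 s, if anything falls off the work surface, if the arm or the gripper's body presses on something with over 40 N, if the wrist force passes 120 N, or if a joint passes its speed limit or range.

## Working session

There is one attempt and no reset: what is moved stays moved. The work goes in short steps, Python scripts to look and compute and a tool call to move; the robot and the scene stay as the last step left them, time stands still between calls to the robot, and variables do not carry over. Pictures are saved under pics/ and viewed, and the job is handed in when it is done.

Besides the shell and the picture viewer there is one more tool, called after ">>>" as name(argument=value, ...), one argument or row to a line, values as JSON. apply_moves: Moves the arm, as the interface text tells. Its arguments: {"type":"object","properties":{"series":{"type":"array"},"grip_force":{"type":"number"}},"required":["series"]}

```bash
ls; mkdir -p pics; cat > h.py <<'E'
import numpy as np, cv2
from bench import sense, optics, hand_in, spotter, r
def cam(p):
    R=cv2.Rodrigues(np.array(p["rvec"],float))[0]; t=np.array(p["tvec"],float).ravel(); K=np.array(p["intrinsics"],float)
    return R,t,K
def c2w(p,x):
    R,t,K=cam(p); return R.T@(np.array(x)-t)
def w2p(p,X):
    R,t,K=cam(p); X=np.atleast_2d(X); c=(R@X.T).T+t; q=(K@c.T).T; return q[:,:2]/q[:,2:]
def ray(p,uv):
    R,t,K=cam(p); d=R.T@np.linalg.inv(K)@np.array([uv[0],uv[1],1.]); o=-R.T@t; return o,d/np.linalg.norm(d)
def atz(p,uv,z):
    o,d=ray(p,uv); return o+d*(z-o[2])/d[2]
def tri(obs):
    A=np.zeros((3,3));b=np.zeros(3)
    for p,uv in obs:
        o,d=ray(p,uv);M=np.eye(3)-np.outer(d,d);A+=M;b+=M@o
    return np.linalg.solve(A,b)
E
python3 - <<'E'
from h import *
print(sense()); print(r, [a for a in dir(r) if a[0]!='_'], r.tip_extent)
for n in ["scene","side","wrist"]:
    p=optics.snapshot(n); cv2.imwrite(f"pics/{n}0.png",p["color"]); print(n,{k:p[k] for k in p if k!="color"})
    for q in ["console","hood","gate","knob","flap","flap_edge","flap_hinge","well_floor","slot_start","slot_transport","spanner","wrench","driver","oil","tin","carton","plug"]:
        try: print(q,[(round(d["p"],2),c2w(p,d["xyz"]).round(0).tolist()) for d in spotter.search_frame(p,q)])
        except Exception as e: print(q,e)
E
```

```text
pics
{'time': 0.0, 'joint_pos': array([-7.82884959e+01,  7.51410335e+00,  8.53299341e+01, -2.89602405e-05,
        8.72616132e+01, -4.89473452e+00]), 'qd': array([ 0.03377147,  0.06309063, -0.05759173, -0.03045692,  0.04743083,
       -0.03268   ]), 'joint_efforts': array([-6.33993786e-04, -5.69403434e+01, -5.00554812e+01, -4.21210198e-04,
        1.41408242e-02, -7.06241440e-05]), 'tool_pos': array([ 171.3715332 , -574.45003967,  241.24861398]), 'tcp_rot': array([-1.79894732e+02, -8.98585435e-03,  1.66062318e+01]), 'ft_force': array([ 0.67093611,  0.66276808, -0.51989493]), 'wrist_torque': array([-0.04808538,  0.00250158,  0.00958023]), 'finger_gap': 85.5148739831772}
<Robot object at 0x7f2a4575be00> ['PlanningError', 'tip_extent'] 11.0
scene {'intrinsics': array([[420.11983349,   0.        , 282.51578237],
       [  0.        , 420.11983349, 214.36585253],
       [  0.        ,   0.        ,   1.        ]]), 'rvec': array([ 1.01853444, -2.73134538,  0.6558121 ]), 'tvec': array([365.62100992, 367.55327339, 914.21445256]), 'shot': 1}
console [(0.76, [620.0, 76.0, 87.0])]
hood [(
[... 2133 characters left out ...]

driver [(0.68, [411.0, 149.0, 24.0]), (0.51, [603.0, 30.0, 182.0])]
oil [(0.59, [601.0, -377.0, 84.0])]
tin [(0.75, [367.0, -32.0, 44.0])]
carton []
plug [(0.59, [716.0, 309.0, 19.0]), (0.22, [621.0, 101.0, 118.0])]
wrist {'intrinsics': array([[351.6476402 ,   0.        , 278.8098742 ],
       [  0.        , 351.6476402 , 210.61677636],
       [  0.        ,   0.        ,   1.        ]]), 'rvec': array([-2.30045615,  1.71393475,  0.27804564]), 'tvec': array([-599.59771154,  -40.57083723,  378.66579557]), 'shot': 3}
console []
hood []
gate []
knob []
flap []
flap_edge []
flap_hinge []
well_floor []
slot_start []
slot_transport []
spanner []
wrench []
driver []
oil []
tin []
carton []
plug []
```

View pics/scene0.png

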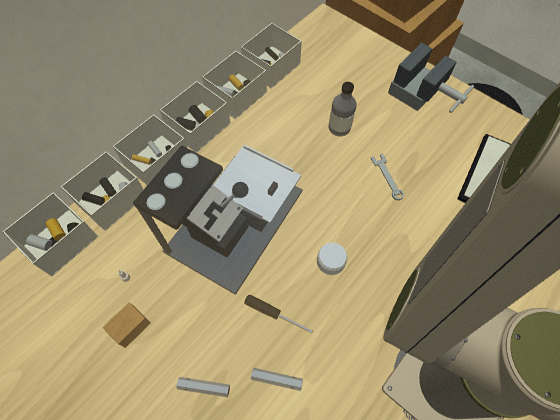

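View pics/side0.png

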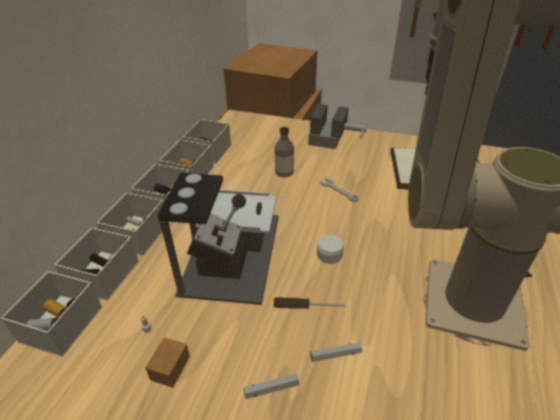

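```bash
python3 - <<'E'
import cv2
a=cv2.imread("pics/scene0.png")[135:305,125:315]; cv2.imwrite("pics/sc_c.png",cv2.resize(a,None,fx=4,fy=3.5,interpolation=cv2.INTER_CUBIC)[:600])
a=cv2.imread("pics/scene0.png")[140:300,130:310]; cv2.imwrite("pics/sc_c.png",cv2.resize(a,None,fx=3.75,fy=3.75,interpolation=cv2.INTER_CUBIC))
a=cv2.imread("pics/side0.png")[165:305,150:300]; cv2.imwrite("pics/si_c.png",cv2.resize(a,None,fx=4,fy=4,interpolation=cv2.INTER_CUBIC))
a=cv2.imread("pics/scene0.png")[340:420,150:330]; b=cv2.imread("pics/side0.png")[330:410,220:400]
cv2.imwrite("pics/sp.png",cv2.resize(cv2.vconcat([a,b]),None,fx=3.5,fy=3.5,interpolation=cv2.INTER_CUBIC))
E
```

```text
(no output)
```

View pics/sc_c.png

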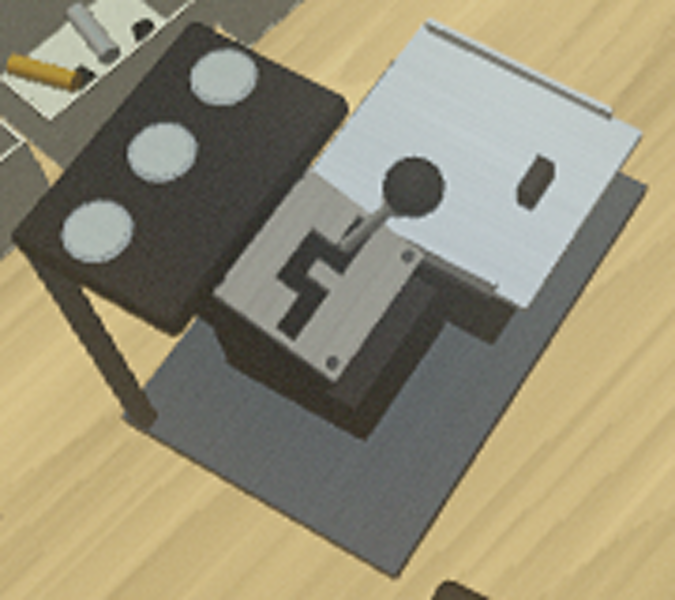

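View pics/si_c.png

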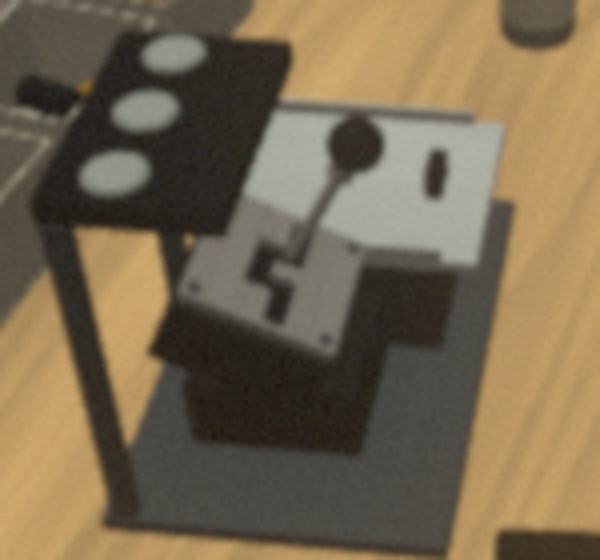

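View pics/sp.png

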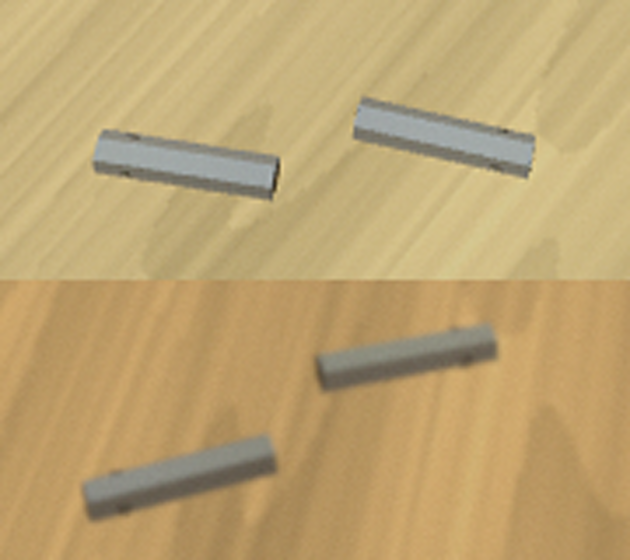

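```bash
cat > fit.py <<'E'
import numpy as np, cv2
from scipy.optimize import least_squares
c,s=np.cos(np.radians(25)),np.sin(np.radians(25))
def G(x,y,z=0): return np.array([20+x*c-z*s, 50+y, 125+x*s+z*c])
C={'sc':(np.array([[420.11983349,0,282.51578237],[0,420.11983349,214.36585253],[0,0,1]]),np.array([1.01853444,-2.73134538,0.6558121]),np.array([365.62100992,367.55327339,914.21445256]),3.75,(130,140)),
'si':(np.array([[416.47059324,0,282.80466263],[0,416.47059324,212.94933559],[0,0,1]]),np.array([0.41010668,-2.69783243,1.26683087]),np.array([465.56306734,214.46501333,1011.33451562]),4,(150,165))}
P=[('sc',(-100,165,12),(397,575)),('sc',(-100,-165,12),(648,184)),('sc',(115,165,6),(122,418)),
('sc',(-95,-6,88.5),(527,307)),('sc',(-95,-158,88.5),(641,133)),
('sc',G(-50,50),(335,382)),('sc',G(-50,-50),(427,254)),('sc',G(50,50),(215,290)),
('sc',(6,5,266),(348,102)),('sc',(110,165,266),(16,236)),
('si',(-100,165,12),(447,551)),('si',(-100,-165,12),(513,203)),('si',(115,165,6),(106,522)),
('si',(-95,-6,88.5),(477,263)),('si',(-95,-158,88.5),(505,125)),
('si',G(-50,50),(331,357)),('si',G(50,50),(180,292)),('si',(6,5,266),(290,47))]
def proj(pose,cam,X):
    K,rv,t,sc,off=C[cam]; x,y,z,a=pose; ca,sa=np.cos(a),np.sin(a)
    W=np.array([x+ca*X[0]-sa*X[1],y+sa*X[0]+ca*X[1],z+X[2]])
    q=K@(cv2.Rodrigues(rv)[0]@W+t); uv=q[:2]/q[2]; return (uv-off)*1.0
f=lambda p:np.concatenate([proj(p,cm,np.array(X,float))-np.array(u)/C[cm][3] for cm,X,u in P])
r=least_squares(f,[620,10,0,0],loss='soft_l1')
print(r.x,np.degrees(r.x[3]))
print(f(r.x).reshape(-1,2).round(1).tolist())
r2=least_squares(lambda q:f([q[0],q[1],0,q[2]]),[620,10,0],loss='soft_l1'); print(r2.x)
# spanner
def atz(cam,uv,z):
    K,rv,t,_,_=C[cam]; R=cv2.Rodrigues(rv)[0]; d=R.T@np.linalg.inv(K)@np.array([*uv,1.]); o=-R.T@t; return o+d*(z-o[2])/d[2]
for nm,cam,e1,e2,off in [('L','sc',(97,150),(277,178),(150,340)),('L','si',(85,503-280),(272,455-280),(220,330)),('R','sc',(358,118),(533,156),(150,340)),('R','si',(320,372-280),(494,342-280),(220,330))]:
    a=[atz(cam,np.array(e)/3.5+off,11) for e in (e1,e2)]
    d=a[1]-a[0]; print(nm,cam,((a[0]+a[1])/2).round(1),np.linalg.norm(d).round(1),np.degrees(np.arctan2(d[1],d[0])).round(1))
E
python3 fit.py
```

```text
[ 6.19282296e+02  1.78970478e+01 -7.28974584e+00  1.89543123e-01] 10.860020982731431
[[-0.0, -0.2], [-0.1, -0.0], [0.9, 0.2], [-0.2, 0.1], [0.2, -0.6], [0.7, -0.4], [-0.3, 0.1], [-3.5, -2.1], [0.6, -1.4], [-1.5, 0.1], [0.2, 0.3], [0.4, -0.2], [-0.6, 1.3], [-0.2, 1.2], [0.1, 0.5], [1.3, 0.3], [-0.1, 0.9], [1.1, -1.1]]
[6.16562407e+02 2.12484527e+01 1.90051480e-01]
L sc [399.3 355.6  11. ] 112.0 -147.3
L si [400. 357.  11.] 110.3 -147.7
R sc [290.3 241.   11. ] 110.0 -150.6
R si [291.2 241.6  11. ] 110.7 -152.0
```

```bash
cat >> fit.py <<'E'
print('---')
P0=P
P=[q for q in P0 if q[1][2]>20 and q[2]!=(215,290)]
r=least_squares(f,[620,10,0,0],loss='soft_l1');print(r.x);print(f(r.x).reshape(-1,2).round(1).tolist())
r2=least_squares(lambda q:f([q[0],q[1],0,q[2]]),[620,10,0],loss='soft_l1'); print(r2.x);print(f([r2.x[0],r2.x[1],0,r2.x[2]]).reshape(-1,2).round(1).tolist())
P=[(q[0],(q[1][0],q[1][1],0 if q[1][2]<13 else q[1][2]),q[2]) for q in P0 if q[2]!=(215,290)]
r=least_squares(f,[620,10,0,0],loss='soft_l1');print(r.x);print(f(r.x).reshape(-1,2).round(1).tolist())
# knob tri
obs=[('sc',(413,187)),('si',(355,145))]
A=np.zeros((3,3));b=np.zeros(3)
for cm,u in obs:
    K,rv,t,sc_,off=C[cm];R=cv2.Rodrigues(rv)[0];uv=np.array(u)/sc_+off;d=R.T@np.linalg.inv(K)@np.array([*uv,1.]);d/=np.linalg.norm(d);o=-R.T@t;M=np.eye(3)-np.outer(d,d);A+=M;b+=M@o
k=np.linalg.solve(A,b);print('knob',k)
for pose in ([619.3,17.9,-7.3,.1895],[616.56,21.25,0,.19],r.x):
    for a in (-.33,-.3,-.27):
        X=G(np.sin(-.08)*190,190*np.cos(.08)*np.sin(a),-110+190*np.cos(.08)*np.cos(a)); ca,sa=np.cos(pose[3]),np.sin(pose[3])
        print(a,pose[0]+ca*X[0]-sa*X[1],pose[1]+sa*X[0]+ca*X[1],pose[2]+X[2])
E
python3 fit.py | sed -n '/---/,$p'
```

```text
---
[ 6.19549134e+02  1.79570728e+01 -7.48483062e+00  1.88709146e-01]
[[-0.3, 0.1], [0.2, -0.5], [0.6, -0.4], [-0.4, 0.1], [0.5, -1.4], [-1.6, 0.0], [-0.3, 1.2], [0.0, 0.5], [1.1, 0.3], [-0.2, 0.9], [1.0, -1.0]]
[6.16621079e+02 2.16487720e+01 1.89649701e-01]
[[-0.5, 0.5], [0.2, -0.6], [-0.0, 0.2], [-0.8, 0.4], [-0.2, -1.5], [-3.2, 0.4], [0.2, 0.2], [0.5, -0.6], [1.5, -0.6], [-0.2, -0.1], [1.2, -2.6]]
[ 6.19932214e+02  1.74492021e+01 -5.84625278e+00  1.88941137e-01]
[[0.3, 0.8], [-0.4, 1.7], [1.3, 0.5], [-0.3, -0.4], [0.2, -1.1], [0.6, -1.0], [-0.4, -0.5], [0.4, -2.1], [-1.7, -0.7], [0.2, 2.8], [0.3, 2.4], [-0.4, 2.3], [-0.4, 0.6], [-0.0, -0.1], [1.0, -0.3], [-0.4, 0.3], [0.9, -1.7]]
knob [595.60837328  14.25177464 181.87160371]
-0.33 598.8585963081658 2.4007753315649367 173.97522423781732
-0.3 597.1104399839562 7.565946445135303 175.5705433083153
-0.27 595.4203779921031 12.793546793745913 177.0182902343801
-0.33 596.1263484753524 5.74055656754793 181.27522423781733
-0.3 594.3756097842133 10.904852957346234 182.87054330831532
-0.27 592.6829342035526 16.131607621546095 184.3182902343801
-0.33 599.4821510999695 1.9614037455505446 175.42897145436993
-0.3 597.736881670205 7.1275510318621675 177.02429052486792
-0.27 596.0497414530951 12.356095076709728 178.4720374509327
```

>>> apply_moves(
  series=[
    [1, [0.384, 0.523, 0.02], 1.47],
    [1, [0.384, 0.523, 0.02], 1.47],
    [1, [0.384, 0.523, 0.02], 1.47],
    [1, [0.384, 0.523, 0.02], 1.47],
    [1, [0.384, 0.523, 0.02], 1.47],
  ],
)

```text
time: 3.32
tool_pos: [357.2, -321.6, 252.3]
tcp_rot: [180.0, 0.0, 70.7]
ft_force: [1.0, 0.1, 0.4]
finger_gap: 85.4
```

>>> apply_moves(
  series=[
    [1, [0.198, 0.27, 0.0], 0.527],
    [1, [0.198, 0.27, 0.0], 0.527],
    [1, [0.198, 0.27, 0.0], 0.527],
    [1, [0.198, 0.27, 0.0], 0.527],
    [1, [0.198, 0.27, 0.0], 0.527],
  ],
)

```text
time: 3.95
tool_pos: [542.0, -69.2, 252.6]
tcp_rot: [179.9, 0.1, 100.9]
ft_force: [1.1, -1.0, 0.1]
finger_gap: 85.1
```

```bash
cat >> h.py <<'E'
POSE=[617.,21.,np.radians(10.87)]
def con2w(X,pose=POSE):
    c,s=np.cos(pose[2]),np.sin(pose[2]); X=np.atleast_2d(np.array(X,float))
    return np.c_[pose[0]+c*X[:,0]-s*X[:,1],pose[1]+s*X[:,0]+c*X[:,1],X[:,2]]
def w2con(W,pose=POSE):
    c,s=np.cos(pose[2]),np.sin(pose[2]); W=np.atleast_2d(np.array(W,float)); dx=W[:,0]-pose[0];dy=W[:,1]-pose[1]
    return np.c_[c*dx+s*dy,-s*dx+c*dy,W[:,2]]
def shift(X):
    "shift in m from present TCP to console point X"
    t=np.array(sense()["tool_pos"]); return ((con2w(X)[0]-t)/1000).round(3).tolist()
C25,S25=np.cos(np.radians(25)),np.sin(np.radians(25))
def G(x,y,z=0): return np.array([20+x*C25-z*S25, 50+y, 125+x*S25+z*C25])
def knob(a,b): return G(np.sin(b)*190,190*np.cos(b)*np.sin(a),-110+190*np.cos(b)*np.cos(a))
def shots(tag,names=("scene","side")):
    o={}
    for n in names:
        p=optics.snapshot(n);cv2.imwrite(f"pics/{n}_{tag}.png",p["color"]);o[n]=p
        np.save(f"pics/{n}_{tag}.npy",np.array([{k:p[k] for k in p if k!="color"}],dtype=object),allow_pickle=True)
    return o
def crop(p,u,v,w,h,f,name):
    a=p["color"][max(0,v):v+h,max(0,u):u+w];cv2.imwrite(f"pics/{name}.png",cv2.resize(a,None,fx=f,fy=f,interpolation=cv2.INTER_CUBIC))
E
python3 - <<'E'
from h import *
for a,b in [(-.285,-.08),(-.12,-.08),(-.12,.08),(.12,.08),(.12,-.08),(.332,-.08)]: print(a,b,knob(a,b).round(1),con2w(knob(a,b))[0].round(1))
s=sense(); print(s["time"],s["tool_pos"],s["tcp_rot"],w2con(s["tool_pos"]),s["joint_pos"])
o=shots("1",("scene","side","wrist"))
crop(o["scene"],130,120,180,160,4,"a1");crop(o["side"],140,130,180,150,4,"a2")
E
```

```text
-0.285 -0.08 [-24.1  -3.2 183.6] [594.   13.3 183.6]
-0.12 -0.08 [-26.7  27.3 189.3] [585.6  42.8 189.3]
-0.12 0.08 [  0.8  27.3 202.1] [612.6  48.  202.1]
0.12 0.08 [  0.8  72.7 202.1] [604.1  92.5 202.1]
0.12 -0.08 [-26.7  72.7 189.3] [577.   87.3 189.3]
0.332 -0.08 [-22.9 111.7 181.2] [573.4 126.4 181.2]
3.95 [542.00430652 -69.19243233 252.57898415] [1.79906307e+02 5.04349867e-02 1.00858458e+02] [[-90.65869282 -74.43137984 252.57898415]] [-1.26459842e+01 -1.17722047e+00  9.31634784e+01 -8.88972428e-03
  8.79077088e+01 -2.35041673e+01]
```

View pics/wrist_1.png

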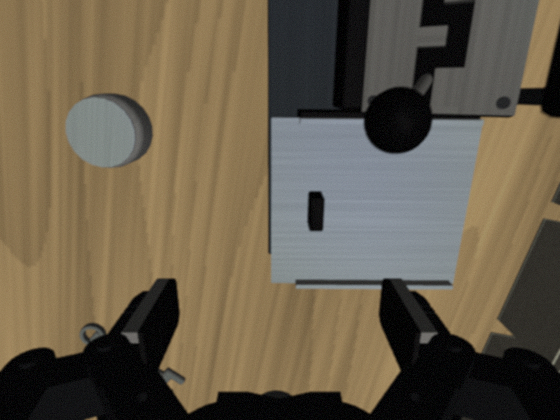

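View pics/a1.png

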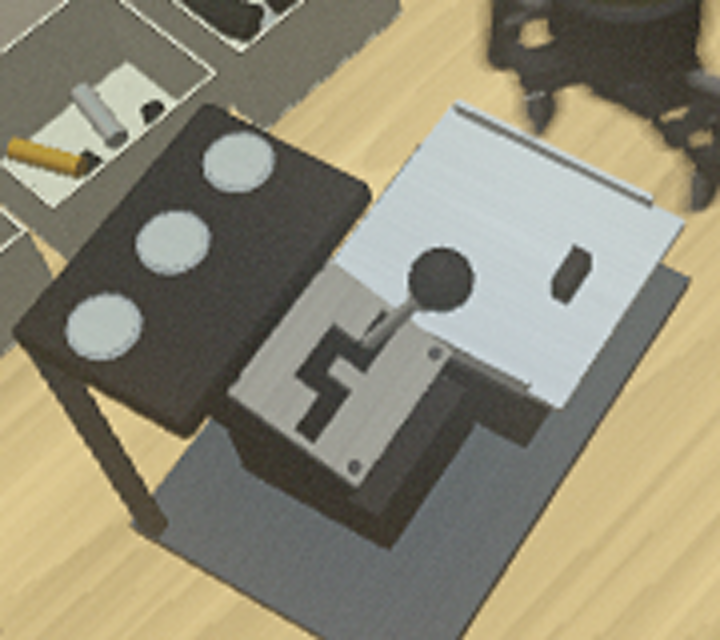

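View pics/a2.png

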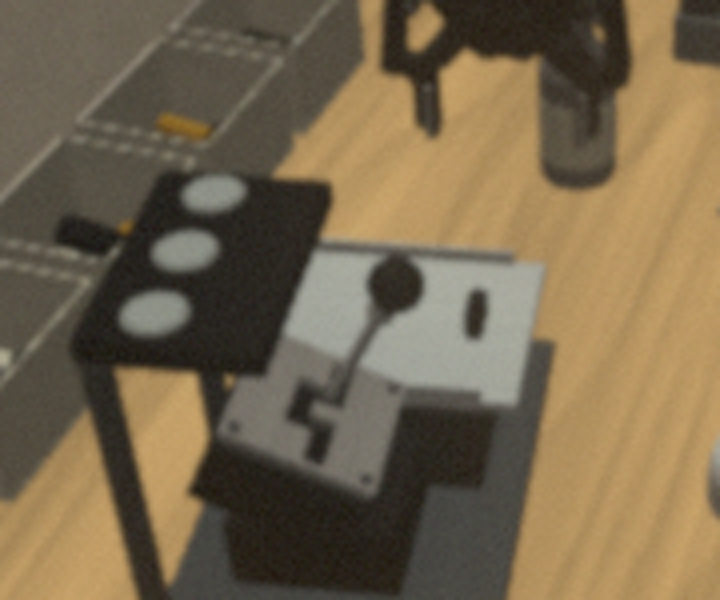

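```bash
python3 - <<'E'
from h import *
from scipy.optimize import least_squares
ld=lambda n:np.load(f"pics/{n}_1.npy",allow_pickle=True)[0]
sc,si,wr=ld("scene"),ld("side"),ld("wrist")
t=np.array([542.0,-69.2,252.6]); u=np.array([np.cos(np.radians(10.87)),np.sin(np.radians(10.87)),0]);v=np.array([-u[1],u[0],0])
for nm,a,b in [("far tip",(265.2,152.5),(247.5,163.7)),("near tip",(130+703/4,120+205/4),(140+592/4,130+140/4)),("knob",(130+441/4,120+278/4),(140+396/4,130+284/4))]:
    X=tri([(sc,a),(si,b)]); d=X-t; print(nm,X.round(1),"rel tool along conx,cony,z",(d@u).round(1),(d@v).round(1),d[2].round(1), w2con(X).round(1))
X=tri([(sc,(130+441/4,120+278/4)),(si,(140+396/4,130+284/4)),(wr,(398,120))]);print("knob3",X)
print("wrist cam",ray(wr,(280,210)))
for nm,Xc in [("fl",(-95,-6,88.5)),("fr",(-95,-158,88.5)),("knob",knob(-.285,-.08)),("blk front top",(-63,-97,110)),("gateFR",G(-50,-50)),("gateRR",G(50,-50)),("hoodcorner",(6,5,247))]:
    print(nm,w2p(wr,con2w(Xc)).round(0),w2p(sc,con2w(Xc)).round(1),w2p(si,con2w(Xc)).round(1))
E
```

```text
far tip [596.6 -67.  238.7] rel tool along conx,cony,z 54.1 -8.1 -13.9 [[-36.6 -82.5 238.7]]
near tip [497.4 -84.3 244. ] rel tool along conx,cony,z -46.7 -6.4 -8.6 [[-137.4  -80.9  244. ]]
knob [595.5  13.6 182.4] rel tool along conx,cony,z 68.1 71.2 -70.2 [[-22.5  -3.2 182.4]]
knob3 [595.15207794  13.94833931 182.75268744]
wrist cam (array([527.25063638,  15.02636903, 382.41399286]), array([ 0.06660539, -0.30851282, -0.94888543]))
fl [[271. 115.]] [[270.1 222.1]] [[269.4 230.8]]
fr [[271. 282.]] [[301.2 174.6]] [[276.7 195.4]]
knob [[396. 121.]] [[240.8 189.5]] [[239.7 200.7]]
blk front top [[309. 230.]] [[277.8 182.8]] [[262.2 201.9]]
gateFR [[362. 109.]] [[243.2 207.8]] [[242.1 225.9]]
gateRR [[516. 112.]] [[208.5 181.8]] [[205.6 210.8]]
hoodcorner [[534. 112.]] [[223.8 170.6]] [[224.5 180.7]]
```

```bash
cat > go.py <<'E'
import sys; from h import *
s=sense(); print(round(s["time"],2),w2con(s["tool_pos"])[0].round(1),s["tcp_rot"].round(1),s["ft_force"].round(1))
for a in sys.argv[1:]: print(a, shift([float(q) for q in a.split(",")]))
E
python3 go.py -- 2>/dev/null; python3 go.py " -76,-52,192" " -76,-30,190" " -76,-15,192" " -76,-2,194"
```

```text
4.1 [-90.5 -73.5 251.9] [180.   -0.  101.1] [-0.6 -0.4  0.3]
4.1 [-90.5 -73.5 251.9] [180.   -0.  101.1] [-0.6 -0.4  0.3]
 -76,-52,192 [0.01, 0.024, -0.06]
 -76,-30,190 [0.006, 0.045, -0.062]
 -76,-15,192 [0.003, 0.06, -0.06]
 -76,-2,194 [0.001, 0.073, -0.058]
```

>>> apply_moves(
  series=[
    [1, [0.01, 0.024, -0.06], 0],
    [1, [0.01, 0.024, -0.06], 0],
    [1, [0.008, 0.035, -0.062], 0],
    [1, [0.006, 0.045, -0.062], 0],
    [1, [0.004, 0.053, -0.061], 0],
  ],
)

```text
time: 4.72
tool_pos: [546.6, -15.3, 192.9]
tcp_rot: [179.8, 0.1, 101.1]
ft_force: [-1.9, -3.3, 4.7]
finger_gap: 85.6
```

```bash
python3 go.py " -76,-8,193" " -76,0,194" " -76,5,194"; python3 - <<'E'
from h import *
o=shots("2",("side",))
crop(o["side"],140,130,180,150,4,"b2")
E
```

```text
4.72 [-76.  -22.4 192.9] [1.798e+02 1.000e-01 1.011e+02] [-1.9 -3.3  4.7]
 -76,-8,193 [-0.003, 0.014, 0.0]
 -76,0,194 [-0.004, 0.022, 0.001]
 -76,5,194 [-0.005, 0.027, 0.001]
```

View pics/b2.png

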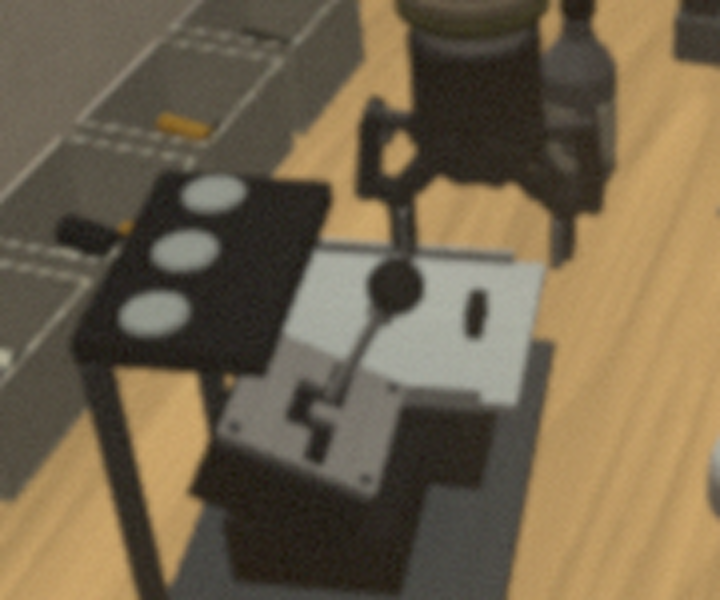

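>>> apply_moves(
  series=[
    [1, [-0.003, 0.009, 0.001], 0],
    [1, [-0.004, 0.016, 0.002], 0],
    [1, [-0.006, 0.022, 0.003], 0],
    [1, [-0.006, 0.025, 0.003], 0],
    [1, [-0.006, 0.025, 0.003], 0],
  ],
)

```text
time: 5.4
tool_pos: [541.0, 10.2, 198.7]
tcp_rot: [179.7, 0.2, 101.1]
ft_force: [-8.3, -4.7, 13.9]
finger_gap: 85.2
```

```bash
python3 - <<'E'
from h import *
o=shots("3",("scene","side"))
crop(o["side"],140,130,180,150,3,"c2")
crop(o["scene"],140,120,180,150,3,"c1")
E
python3 go.py
```

```text
5.5 [-76.7   3.6 198.7] [1.797e+02 1.000e-01 1.011e+02] [-7.4 -4.3 13. ]
```

View pics/c2.png

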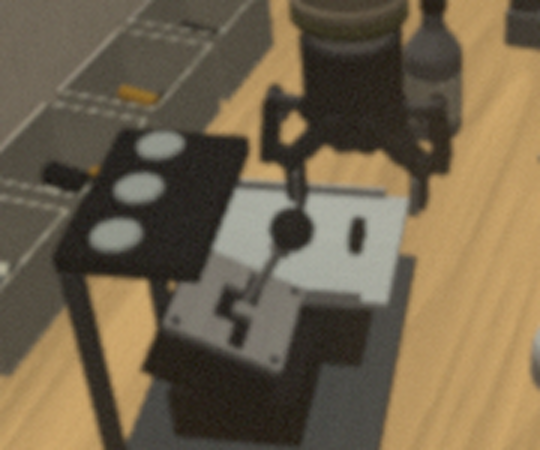

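View pics/c1.png

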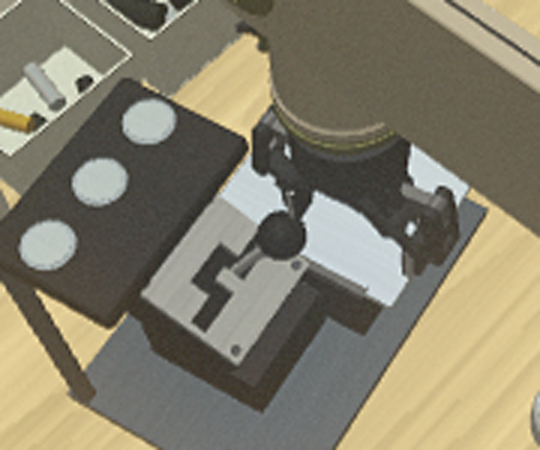

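```bash
cat > kn.py <<'E'
import sys; from h import *
from scipy.optimize import least_squares
# usage: tag su sv du dv (full px)
tag=sys.argv[1]; v=list(map(float,sys.argv[2:]))
ld=lambda n:np.load(f"pics/{n}_{tag}.npy",allow_pickle=True)[0]
X=tri([(ld("scene"),v[:2]),(ld("side"),v[2:4])]); Xc=w2con(X)[0]
q=least_squares(lambda q:knob(*q)-Xc,[0,0]); print("con",Xc.round(1),"a,b",q.x.round(3),"res",q.fun.round(1))
E
python3 kn.py 3 233.7 198.3 237.3 206
```

```text
con [-24.7  25.4 189.5] a,b [-0.13 -0.07] res [-0.3 -0.1  0.5]
```

```bash
python3 go.py " -76,6,197" " -78,-22,200" " -122,-20,200" " -122,30,197" " -108,30,197"
```

```text
5.5 [-76.7   3.6 198.7] [1.797e+02 1.000e-01 1.011e+02] [-7.4 -4.3 13. ]
 -76,6,197 [0.0, 0.002, -0.002]
 -78,-22,200 [0.004, -0.025, 0.001]
 -122,-20,200 [-0.04, -0.032, 0.001]
 -122,30,197 [-0.049, 0.017, -0.002]
 -108,30,197 [-0.036, 0.02, -0.002]
```

>>> apply_moves(
  series=[
    [1, [0.0, 0.006, -0.002], 0],
    [1, [0.004, -0.025, 0.001], 0],
    [1, [-0.04, -0.032, 0.001], 0],
    [1, [-0.049, 0.017, -0.002], 0],
    [1, [-0.042, 0.018, -0.002], 0],
  ],
)

```text
time: 6.12
tool_pos: [498.0, 30.6, 196.4]
tcp_rot: [179.7, 0.1, 101.2]
ft_force: [0.3, 0.5, 1.2]
finger_gap: 85.1
```

```bash
python3 - <<'E'
from h import *
o=shots("4",("scene","side"))
crop(o["side"],140,130,180,150,3,"d2")
crop(o["scene"],140,120,180,150,3,"d1")
E
python3 go.py " -100,30,197" " -90,30,200" " -80,30,202"
```

```text
6.22 [-113.9   29.7  196.9] [179.6   0.2 101.2] [ 0.1 -0.2  0.6]
 -100,30,197 [0.014, 0.003, 0.0]
 -90,30,200 [0.023, 0.005, 0.003]
 -80,30,202 [0.033, 0.007, 0.005]
```

View pics/d2.png

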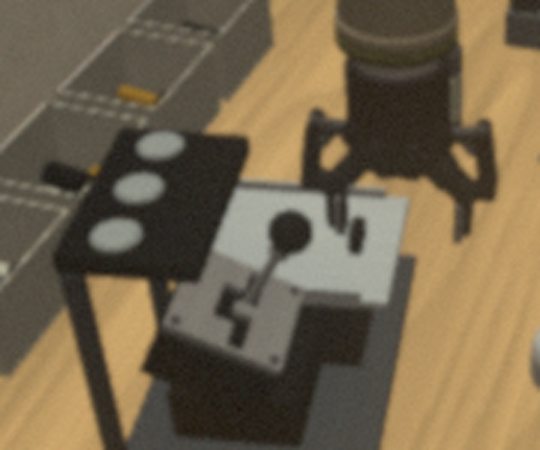

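View pics/d1.png

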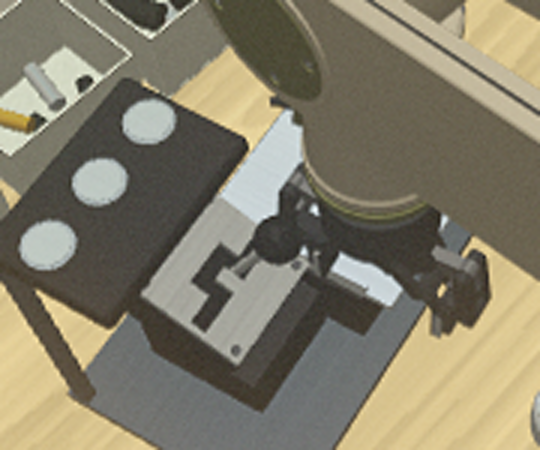

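```bash
python3 kn.py 4 232.3 199.7 236.7 207.3; python3 - <<'E'
from h import *
ld=lambda n:np.load(f"pics/{n}_4.npy",allow_pickle=True)[0]
# far finger tip: side (343,233), scene (~318,272)
X=tri([(ld("scene"),(140+320/3,120+272/3)),(ld("side"),(140+343/3,130+233/3))]);print(w2con(X))
E
```

```text
con [-23.9  29.6 188.9] a,b [-0.109 -0.068] res [-1.  -0.2  1.8]
[[-68.9816732   41.68855613 201.52081611]]
```

>>> apply_moves(
  series=[
    [1, [0.014, 0.003, 0.0], 0],
    [1, [0.022, 0.004, 0.002], 0],
    [1, [0.029, 0.006, 0.003], 0],
    [1, [0.035, 0.007, 0.004], 0],
    [1, [0.038, 0.007, 0.005], 0],
  ],
)

```text
time: 6.85
tool_pos: [538.8, 34.8, 205.0]
tcp_rot: [179.5, 0.3, 101.2]
ft_force: [-9.3, -3.2, 17.2]
finger_gap: 85.7
```

```bash
python3 - <<'E'
from h import *
o=shots("5",("scene","side"))
crop(o["side"],140,130,180,150,3,"e2")
crop(o["scene"],140,120,180,150,3,"e1")
E
python3 go.py " -70,30,203" 
```

```text
6.95 [-74.1  28.3 205.1] [179.5   0.3 101.2] [-8.5 -2.9 16.3]
 -70,30,203 [0.004, 0.002, -0.002]
```

View pics/e2.png

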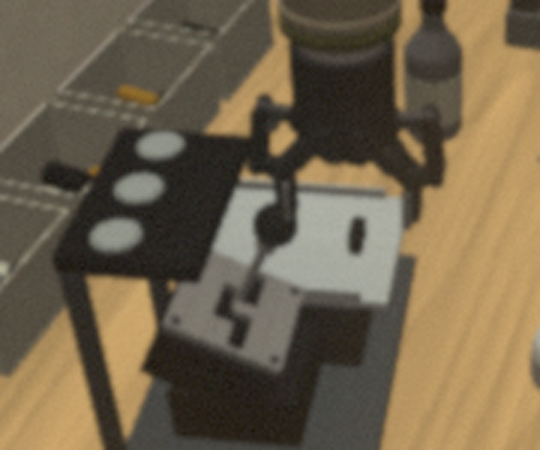

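View pics/e1.png

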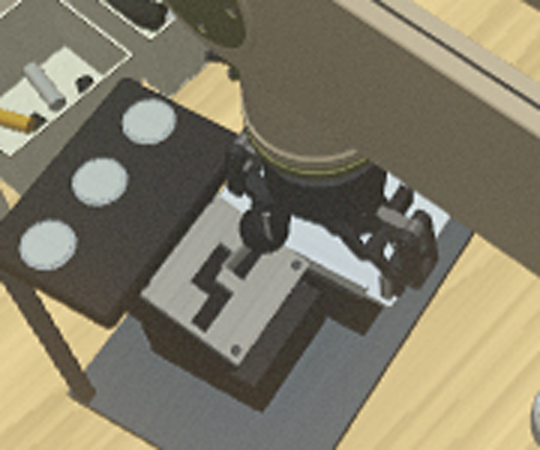

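```bash
python3 kn.py 5 228 196.7 230.7 204
```

```text
con [-12.8  31.3 198. ] a,b [-0.098  0.006] res [ 0.4  0.1 -0.9]
```

```bash
python3 go.py " -120,30,215"
```

```text
6.95 [-74.1  28.3 205.1] [179.5   0.3 101.2] [-8.5 -2.9 16.3]
 -120,30,215 [-0.045, -0.007, 0.01]
```

>>> apply_moves(
  series=[
    [0, [-0.045, -0.008, 0.01], -0.1],
    [0, [-0.045, -0.008, 0.01], -1.576],
    [0, [-0.045, -0.008, 0.01], -1.576],
    [0, [-0.045, -0.008, 0.01], -1.576],
    [0, [-0.045, -0.008, 0.01], -1.576],
  ],
)

```text
time: 7.58
tool_pos: [494.1, 26.6, 215.3]
tcp_rot: [179.5, 0.3, 52.1]
ft_force: [0.5, 0.3, -0.5]
finger_gap: -0.0
```

```bash
python3 go.py " -70,30,215"
```

```text
7.58 [-119.7   28.7  215.3] [179.5   0.3  52.1] [ 0.5  0.3 -0.5]
 -70,30,215 [0.049, 0.011, -0.0]
```

Finish the turn (−41.2° = −0.72 rad), approach a little, look.

>>> apply_moves(
  series=[
    [0, [0.04, 0.009, 0.0], -0.72],
    [0, [0.04, 0.009, 0.0], -0.72],
    [0, [0.04, 0.009, 0.0], -0.72],
    [0, [0.04, 0.009, 0.0], -0.72],
  ],
)

```text
time: 8.07
tool_pos: [534.3, 35.4, 215.1]
tcp_rot: [179.5, 0.3, 10.5]
ft_force: [1.3, 0.4, -0.5]
finger_gap: 0.2
```

```bash
python3 - <<'E'
from h import *
o=shots("6",("scene","side"))
crop(o["side"],140,130,180,150,3,"f2")
crop(o["scene"],140,120,180,150,3,"f1")
E
python3 go.py " -65,30,205" 
```

```text
8.18 [-78.6  29.7 215.2] [179.5   0.3  10.7] [-0.6 -0.2 -0.5]
 -65,30,205 [0.013, 0.003, -0.01]
```

View pics/f2.png

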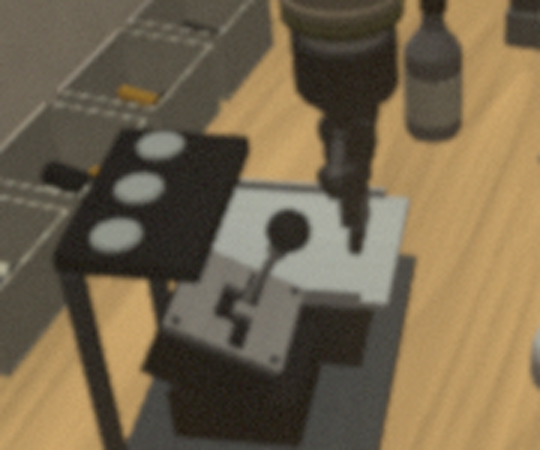

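View pics/f1.png

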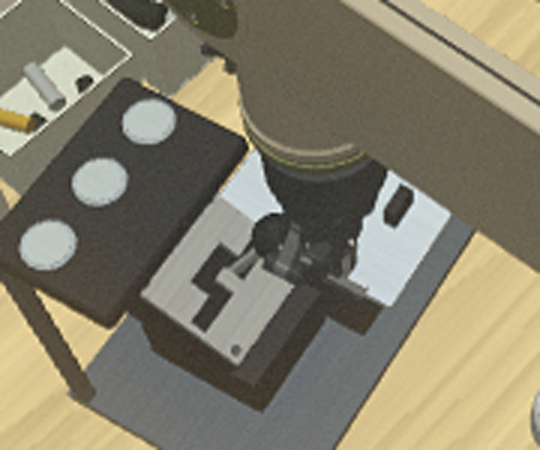

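```bash
python3 - <<'E'
from h import *
si=np.load("pics/side_6.npy",allow_pickle=True)[0]
t=sense()["tool_pos"]
for zz in (0,-5,-11,-18,-24): print(zz,w2p(si,[t[0],t[1],t[2]+zz]).round(1))
for zz in (62,75,90): print(zz,w2p(si,[t[0],t[1],t[2]+zz]).round(1))
E
```

```text
0 [[258.9 200.2]]
-5 [[259.  201.9]]
-11 [[259.1 203.9]]
-18 [[259.2 206.2]]
-24 [[259.3 208.2]]
62 [[257.8 178.3]]
75 [[257.5 173.5]]
90 [[257.2 167.8]]
```

```bash
python3 kn.py 6 230 198.7 236 206.7;python3 - <<'E'
import cv2
a=cv2.imread("pics/side_5.png")[180:230,200:280];b=cv2.imread("pics/side_6.png")[180:230,200:280]
cv2.imwrite("pics/cmp.png",cv2.resize(cv2.vconcat([a,b]),None,fx=6,fy=6,interpolation=cv2.INTER_CUBIC))
E
```

```text
con [-21.7  32.2 193.4] a,b [-0.093 -0.047] res [ 0.3  0.1 -0.6]
```

View pics/cmp.png

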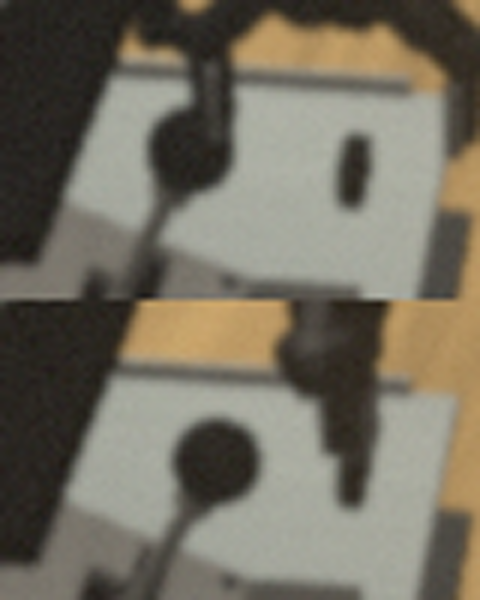

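```bash
python3 go.py " -55,30,208" " -44,30,210" " -34,30,213" " -27,30,215"
```

```text
8.18 [-78.6  29.7 215.2] [179.5   0.3  10.7] [-0.6 -0.2 -0.5]
 -55,30,208 [0.023, 0.005, -0.007]
 -44,30,210 [0.034, 0.007, -0.005]
 -34,30,213 [0.044, 0.009, -0.002]
 -27,30,215 [0.051, 0.01, -0.0]
```

>>> apply_moves(
  series=[
    [0, [0.02, 0.004, -0.007], 0],
    [0, [0.026, 0.005, -0.007], 0],
    [0, [0.034, 0.007, -0.005], 0],
    [0, [0.042, 0.009, -0.002], 0],
    [0, [0.05, 0.01, 0.0], 0],
  ],
)

```text
time: 8.8
tool_pos: [584.9, 44.6, 218.7]
tcp_rot: [179.3, 0.2, 10.8]
ft_force: [-10.6, -3.7, 21.3]
finger_gap: -0.2
```

```bash
python3 - <<'E'
from h import *
o=shots("7",("scene","side"))
crop(o["side"],140,130,180,150,3,"g2")
crop(o["scene"],140,120,180,150,3,"g1")
E
python3 go.py " -27,30,216" 
```

```text
8.9 [-26.2  29.2 219.3] [1.793e+02 1.000e-01 1.080e+01] [-8.1 -2.6 16.1]
 -27,30,216 [-0.001, 0.001, -0.003]
```

View pics/g2.png

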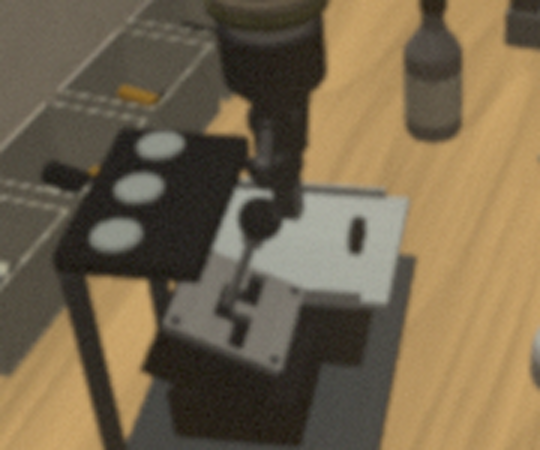

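View pics/g1.png

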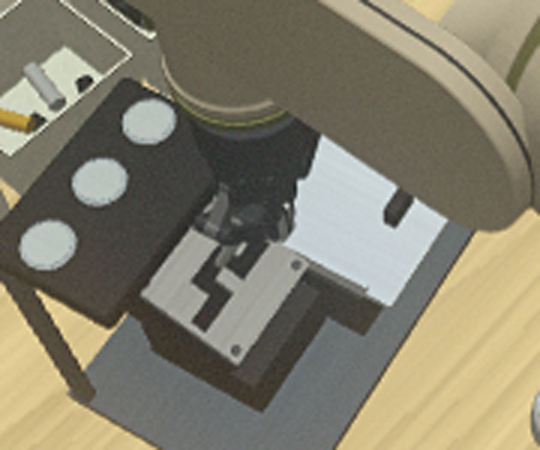

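```bash
python3 go.py " -26,29,232" " -45,25,232" " -50,-18,230" " -16,-18,224" " -16,-10,222"
```

```text
8.9 [-26.2  29.2 219.3] [1.793e+02 1.000e-01 1.080e+01] [-8.1 -2.6 16.1]
 -26,29,232 [0.0, -0.0, 0.013]
 -45,25,232 [-0.018, -0.008, 0.013]
 -50,-18,230 [-0.014, -0.051, 0.011]
 -16,-18,224 [0.019, -0.044, 0.005]
 -16,-10,222 [0.017, -0.037, 0.003]
```

>>> apply_moves(
  series=[
    [0, [0.0, 0.0, 0.013], 0],
    [0, [-0.018, -0.008, 0.013], 0],
    [0, [-0.014, -0.051, 0.011], 0],
    [0, [0.019, -0.044, 0.005], 0],
    [0, [0.017, -0.037, 0.003], 0],
  ],
)

```text
time: 9.52
tool_pos: [603.7, 7.3, 221.9]
tcp_rot: [179.4, 0.1, 10.7]
ft_force: [-0.4, -0.1, -0.4]
finger_gap: -0.4
```

```bash
python3 - <<'E'
from h import *
o=shots("8",("scene","side"))
crop(o["side"],140,130,180,150,3,"i2")
crop(o["scene"],140,120,180,150,3,"i1")
E
python3 go.py " -16,0,222"  " -16,38,222" 
```

```text
9.62 [-16.8  -9.6 222.1] [1.794e+02 1.000e-01 1.080e+01] [ 0.3 -0.1 -0.6]
 -16,0,222 [-0.001, 0.01, -0.0]
 -16,38,222 [-0.008, 0.047, -0.0]
```

View pics/i2.png

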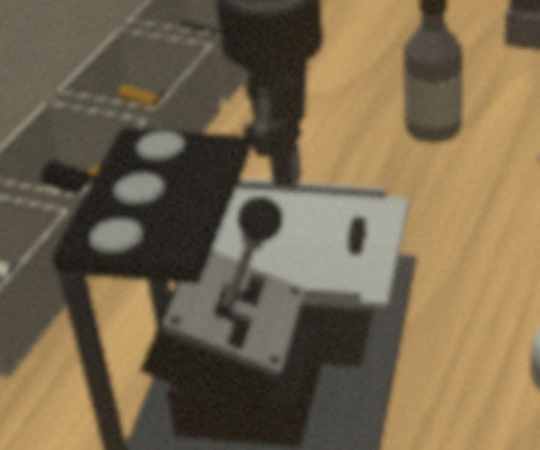

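View pics/i1.png

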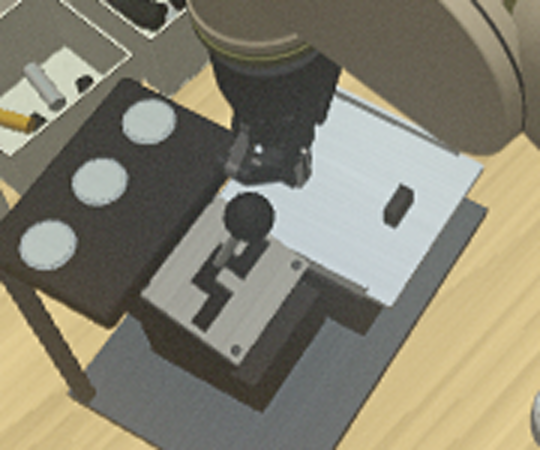

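```bash
python3 kn.py 8 222.8 192.3 226.7 203.2
```

```text
con [ -0.3  28.6 198.6] a,b [-0.115  0.068] res [-1.1 -0.4  2.9]
```

>>> apply_moves(
  series=[
    [0, [-0.006, 0.011, 0.001], 0],
    [0, [-0.008, 0.021, 0.001], 0],
    [0, [-0.01, 0.031, 0.001], 0],
    [0, [-0.012, 0.04, 0.0], 0],
    [0, [-0.013, 0.048, 0.0], 0],
  ],
)

```text
time: 10.25
tool_pos: [589.6, 57.0, 224.8]
tcp_rot: [179.3, -0.0, 10.9]
ft_force: [-6.2, -2.2, 12.4]
finger_gap: 0.3
```

```bash
python3 - <<'E'
from h import *
o=shots("9",("scene","side"))
crop(o["side"],140,130,180,150,3,"j2")
crop(o["scene"],140,120,180,150,3,"j1")
E
python3 go.py " -20,42,222" 
```

```text
10.35 [-20.1  41.1 224.8] [179.3  -0.   10.9] [-5.4 -1.5 12.8]
 -20,42,222 [-0.0, 0.001, -0.003]
```

View pics/j2.png

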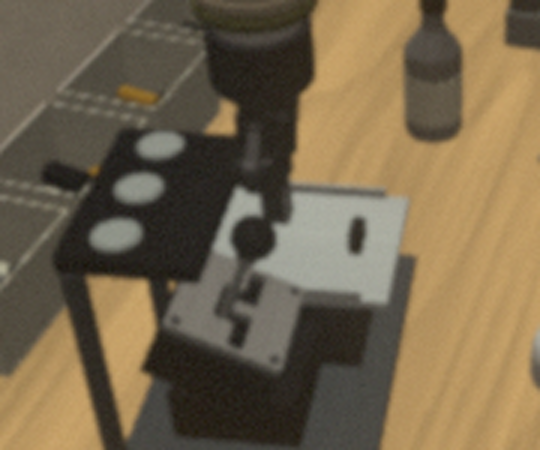

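View pics/j1.png

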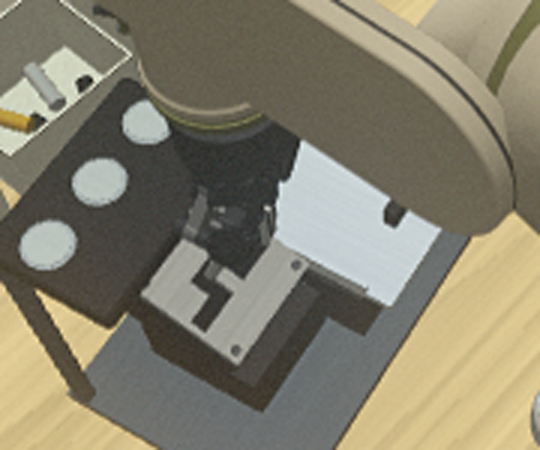

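```bash
python3 go.py " -22,40,234" " -40,5,230" " -20,5,211" " -20,20,210" 
```

```text
10.35 [-20.1  41.1 224.8] [179.3  -0.   10.9] [-5.4 -1.5 12.8]
 -22,40,234 [-0.002, -0.001, 0.009]
 -40,5,230 [-0.013, -0.039, 0.005]
 -20,5,211 [0.007, -0.035, -0.014]
 -20,20,210 [0.004, -0.021, -0.015]
```

>>> apply_moves(
  series=[
    [0, [-0.002, -0.001, 0.009], 0],
    [0, [-0.013, -0.039, 0.007], 0],
    [0, [0.007, -0.035, -0.014], 0],
    [0, [0.007, -0.035, -0.015], 0],
  ],
)

```text
time: 10.85
tool_pos: [595.9, 22.8, 208.2]
tcp_rot: [179.4, 0.1, 10.9]
ft_force: [-0.5, 0.3, 0.1]
finger_gap: -0.1
```

```bash
python3 - <<'E'
from h import *
o=shots("10",("scene","side"))
crop(o["side"],140,130,180,150,3,"k2")
crop(o["scene"],140,120,180,150,3,"k1")
E
python3 go.py " -20,20,210" " -20,42,210" 
```

```text
10.95 [-20.2   5.9 209.7] [179.4   0.   10.9] [-0.5 -0.3  0.2]
 -20,20,210 [-0.002, 0.014, 0.0]
 -20,42,210 [-0.007, 0.035, 0.0]
```

View pics/k2.png

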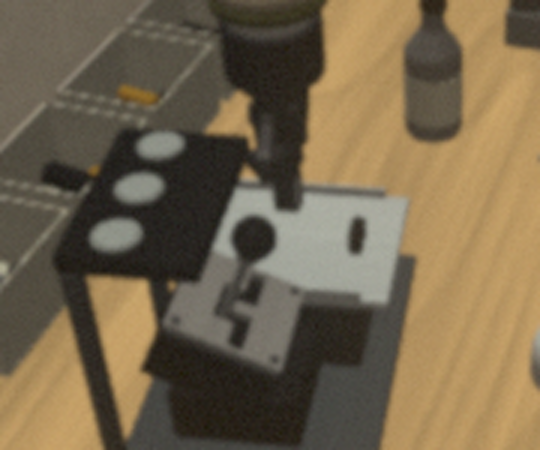

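View pics/k1.png

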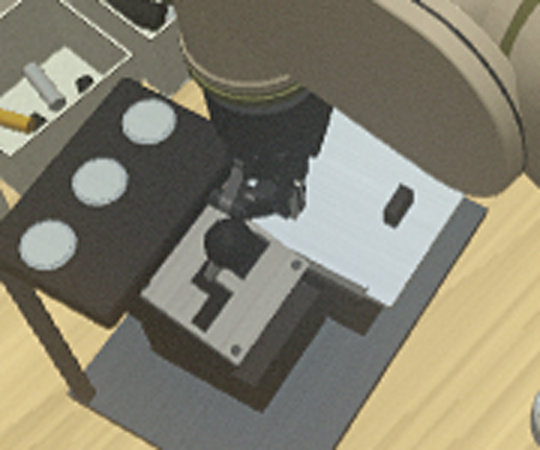

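```bash
python3 kn.py 10 217.3 200.7 224.3 209.5
```

```text
con [1.000e-01 5.060e+01 1.965e+02] a,b [0.003 0.066] res [-2.3  0.   5.9]
```

>>> apply_moves(
  series=[
    [0, [-0.002, 0.012, 0.0], 0],
    [0, [-0.004, 0.02, 0.0], 0],
    [0, [-0.005, 0.027, 0.0], 0],
    [0, [-0.007, 0.034, 0.0], 0],
    [0, [-0.007, 0.037, 0.0], 0],
  ],
)

```text
time: 11.58
tool_pos: [588.9, 60.6, 209.9]
tcp_rot: [179.4, 0.0, 11.0]
ft_force: [-1.0, -1.4, 2.0]
finger_gap: 0.0
```

```bash
python3 - <<'E'
from h import *
o=shots("11",("scene","side"))
crop(o["side"],140,130,180,150,3,"l2")
crop(o["scene"],140,120,180,150,3,"l1")
E
python3 go.py " -20,42,210" 
```

```text
11.68 [-20.1  44.  209.8] [179.4   0.   11. ] [-0.6 -0.9  0.4]
 -20,42,210 [0.0, -0.002, 0.0]
```

View pics/l2.png

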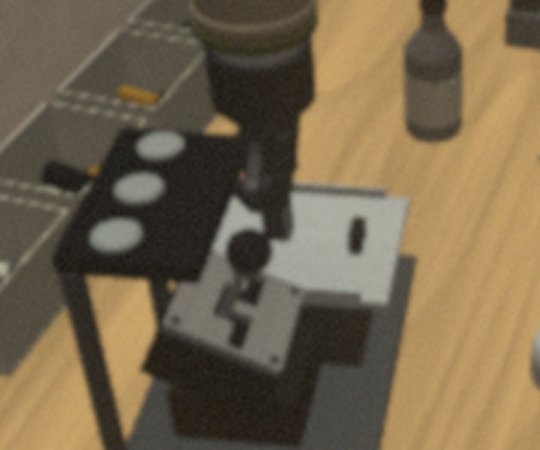

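View pics/l1.png

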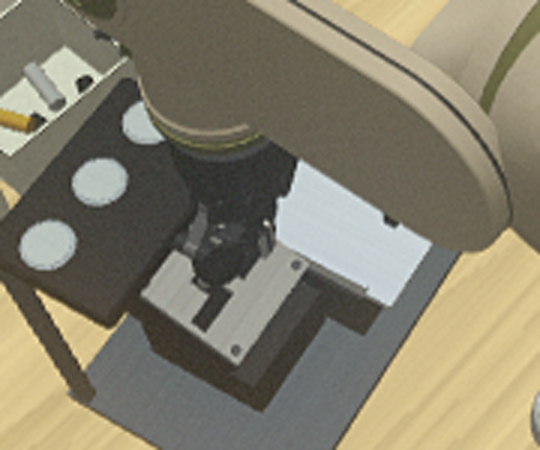

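```bash
python3 kn.py 11 212 209 222.7 213.3
```

```text
con [ -3.8  75.6 205.4] a,b [0.132 0.064] res [ 1.8 -0.7 -4.6]
```

```bash
python3 go.py " -20,38,240" " -10,74,240" " -10,74,232" " -12,74,228" " -18,74,224" " -26,74,219" " -36,74,214"
```

```text
11.68 [-20.1  44.  209.8] [179.4   0.   11. ] [-0.6 -0.9  0.4]
 -20,38,240 [0.001, -0.006, 0.03]
 -10,74,240 [0.004, 0.031, 0.03]
 -10,74,232 [0.004, 0.031, 0.022]
 -12,74,228 [0.002, 0.031, 0.018]
 -18,74,224 [-0.004, 0.03, 0.014]
 -26,74,219 [-0.011, 0.028, 0.009]
 -36,74,214 [-0.021, 0.026, 0.004]
```

>>> apply_moves(
  series=[
    [0, [0.001, -0.008, 0.03], 0],
    [0, [0.004, 0.031, 0.03], 0],
    [0, [0.004, 0.031, 0.022], 0],
    [0, [0.002, 0.031, 0.018], 0],
    [0, [-0.004, 0.03, 0.014], 0],
  ],
)

```text
time: 12.3
tool_pos: [585.3, 90.0, 225.9]
tcp_rot: [179.4, -0.1, 11.0]
ft_force: [-8.9, 1.6, 20.4]
finger_gap: 0.2
```

```bash
python3 go.py " -26,74,219" " -36,74,214"
```

```text
12.3 [-18.2  73.8 225.9] [ 1.794e+02 -1.000e-01  1.100e+01] [-8.9  1.6 20.4]
 -26,74,219 [-0.008, -0.001, -0.007]
 -36,74,214 [-0.018, -0.003, -0.012]
```

```bash
python3 - <<'E'
from h import *
o=shots("12",("scene","side"))
crop(o["side"],140,130,180,150,3,"m2")
crop(o["scene"],140,120,180,150,3,"m1")
E

```

```text
(no output)
```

View pics/m2.png

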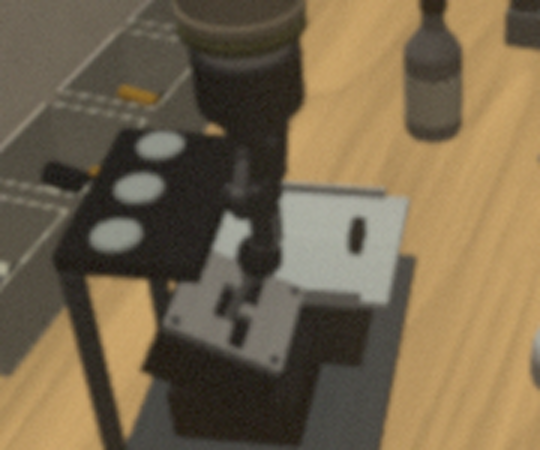

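View pics/m1.png

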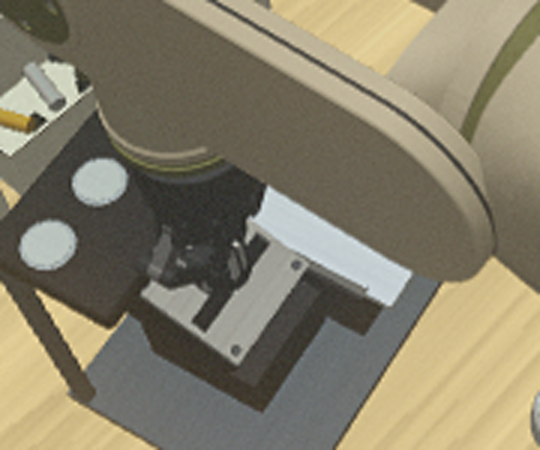

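>>> apply_moves(
  series=[
    [0, [-0.006, -0.001, -0.002], 0],
    [0, [-0.011, -0.002, -0.005], 0],
    [0, [-0.017, -0.003, -0.007], 0],
    [0, [-0.021, -0.004, -0.008], 0],
  ],
)

```text
time: 12.9
tool_pos: [563.0, 85.2, 216.8]
tcp_rot: [179.4, 0.0, 10.9]
ft_force: [-0.5, 0.4, 0.6]
finger_gap: 0.1
```

```bash
python3 - <<'E'
from h import *
o=shots("13",("scene","side"))
crop(o["side"],140,130,180,150,3,"n2")
crop(o["scene"],140,120,180,150,3,"n1")
E
python3 go.py " -36,74,214"

```

```text
13.0 [-40.9  73.4 216.9] [1.794e+02 1.000e-01 1.090e+01] [ 0.7  0.  -0.5]
 -36,74,214 [0.005, 0.001, -0.003]
```

View pics/n2.png

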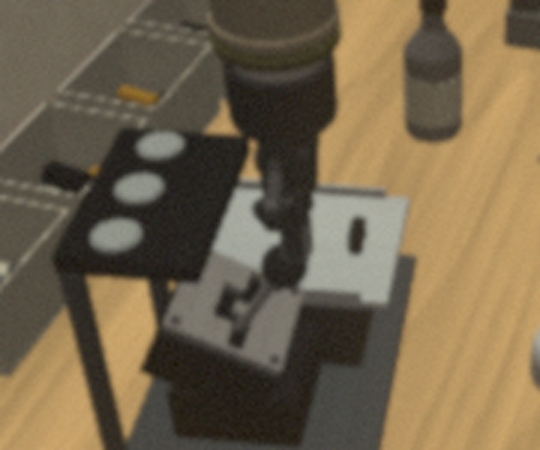

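View pics/n1.png

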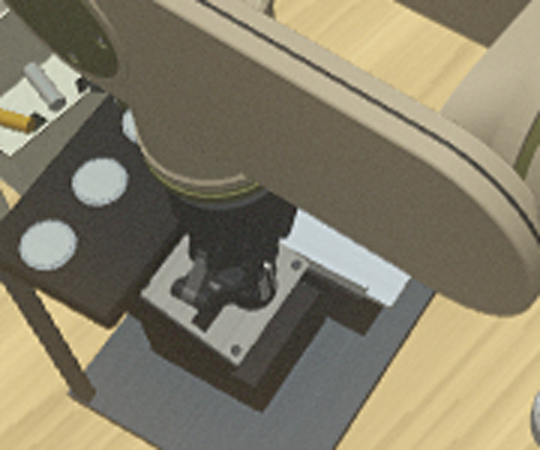

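```bash
python3 go.py " -41,73,224" " -45,28,222" " -32,28,206" " -32,40,206" " -32,48,205" " -32,56,205"
```

```text
13.0 [-40.9  73.4 216.9] [1.794e+02 1.000e-01 1.090e+01] [ 0.7  0.  -0.5]
 -41,73,224 [-0.0, -0.0, 0.007]
 -45,28,222 [0.005, -0.045, 0.005]
 -32,28,206 [0.017, -0.043, -0.011]
 -32,40,206 [0.015, -0.031, -0.011]
 -32,48,205 [0.014, -0.023, -0.012]
 -32,56,205 [0.012, -0.015, -0.012]
```

>>> apply_moves(
  series=[
    [0, [0.0, 0.0, 0.007], 0],
    [0, [0.005, -0.046, 0.005], 0],
    [0, [0.017, -0.043, -0.011], 0],
    [0, [0.017, -0.043, -0.011], 0],
    [0, [0.015, -0.031, -0.011], 0],
  ],
)

```text
time: 13.62
tool_pos: [577.9, 54.6, 206.3]
tcp_rot: [179.4, 0.1, 10.9]
ft_force: [0.2, -0.2, -0.3]
finger_gap: 0.1
```

```bash
python3 - <<'E'
from h import *
o=shots("14",("scene","side"))
crop(o["side"],140,130,180,150,3,"o2")
crop(o["scene"],140,120,180,150,3,"o1")
E
python3 go.py " -32,50,205" " -32,60,204"

```

```text
13.72 [-31.9  41.9 206.6] [179.4   0.   11. ] [-0.   0.7  0.3]
 -32,50,205 [-0.002, 0.008, -0.002]
 -32,60,204 [-0.004, 0.018, -0.003]
```

View pics/o2.png

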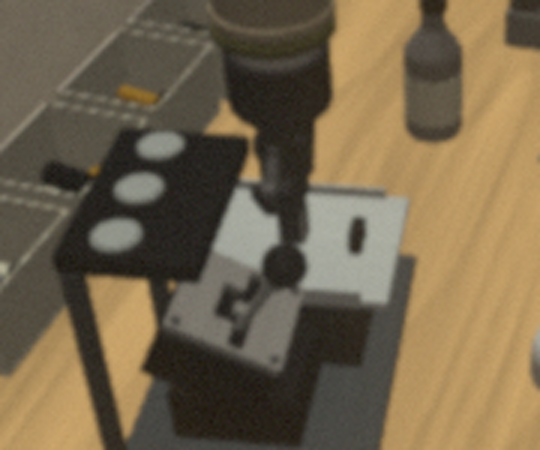

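View pics/o1.png

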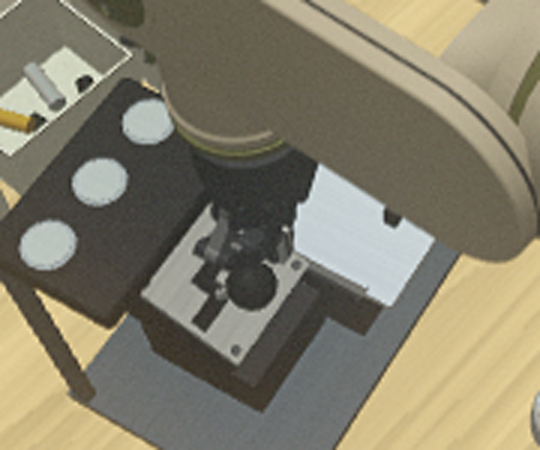

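```bash
python3 kn.py 14 224.2 215 234.7 218.7
```

```text
con [-27.1  67.4 185.1] a,b [ 0.094 -0.093] res [-2.   0.4  3.4]
```

>>> apply_moves(
  series=[
    [0, [-0.001, 0.006, -0.002], 0],
    [0, [-0.003, 0.014, -0.003], 0],
    [0, [-0.004, 0.021, -0.004], 0],
    [0, [-0.005, 0.026, -0.004], 0],
  ],
)

```text
time: 14.22
tool_pos: [572.7, 82.8, 202.5]
tcp_rot: [179.4, 0.0, 11.0]
ft_force: [0.6, -0.8, -0.1]
finger_gap: 0.2
```

```bash
python3 - <<'E'
from h import *
o=shots("15",("scene","side"))
crop(o["side"],140,130,180,150,3,"p2")
crop(o["scene"],140,120,180,150,3,"p1")
E
python3 go.py " -32,50,205" " -32,60,204"

```

```text
14.32 [-31.9  69.  202.5] [179.4   0.   11. ] [-0.1 -0.6  0.4]
 -32,50,205 [0.003, -0.019, 0.003]
 -32,60,204 [0.002, -0.009, 0.002]
```

View pics/p2.png

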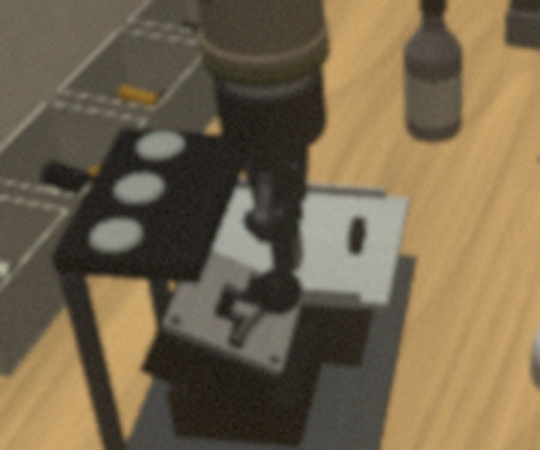

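View pics/p1.png

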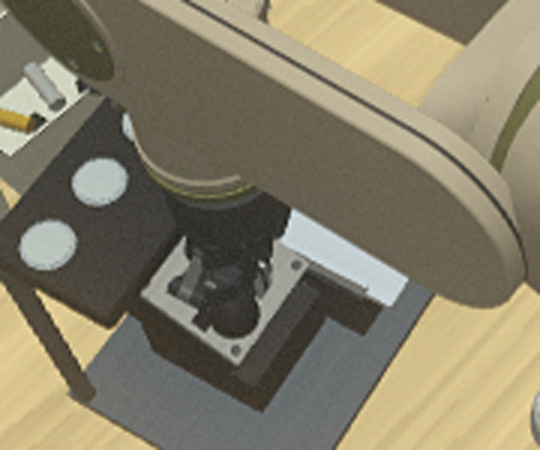

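```bash
python3 kn.py 15 219 226.7 233.3 227.3; python3 go.py " -41,58,200" " -41,58,191" " -41,72,191" " -41,82,190"
```

```text
con [-30.3  94.4 181.9] a,b [ 0.238 -0.114] res [-0.3  0.1  0.5]
14.32 [-31.9  69.  202.5] [179.4   0.   11. ] [-0.1 -0.6  0.4]
 -41,58,200 [-0.007, -0.013, -0.002]
 -41,58,191 [-0.007, -0.013, -0.011]
 -41,72,191 [-0.009, 0.001, -0.011]
 -41,82,190 [-0.011, 0.011, -0.012]
```

>>> apply_moves(
  series=[
    [0, [-0.007, -0.013, -0.002], 0],
    [0, [-0.007, -0.013, -0.011], 0],
    [0, [-0.009, 0.001, -0.011], 0],
    [0, [-0.01, 0.009, -0.012], 0],
    [0, [-0.011, 0.014, -0.012], 0],
  ],
)

```text
time: 14.95
tool_pos: [561.6, 97.8, 190.5]
tcp_rot: [179.4, 0.0, 11.1]
ft_force: [-0.7, -0.9, 0.3]
finger_gap: -0.1
```

```bash
python3 - <<'E'
from h import *
o=shots("16",("scene","side"))
crop(o["side"],140,130,180,150,3,"q2")
crop(o["scene"],140,120,180,150,3,"q1")
E
python3 go.py " -41,60,192" " -60,60,230" " -80,-82,230"

```

```text
15.05 [-39.9  85.8 190.6] [179.4   0.   11.1] [ 0.7  0.6 -0.7]
 -41,60,192 [0.004, -0.026, 0.001]
 -60,60,230 [-0.015, -0.029, 0.039]
 -80,-82,230 [-0.008, -0.172, 0.039]
```

View pics/q2.png

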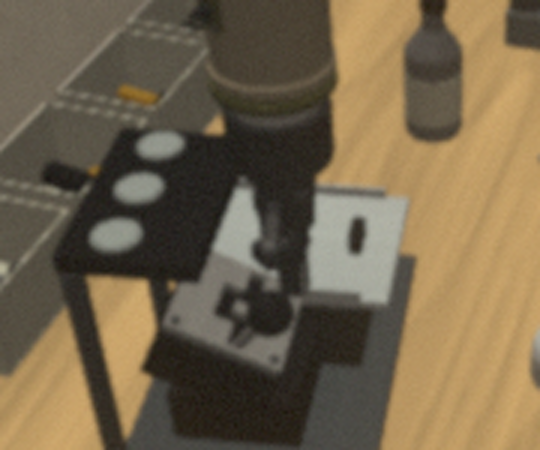

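View pics/q1.png

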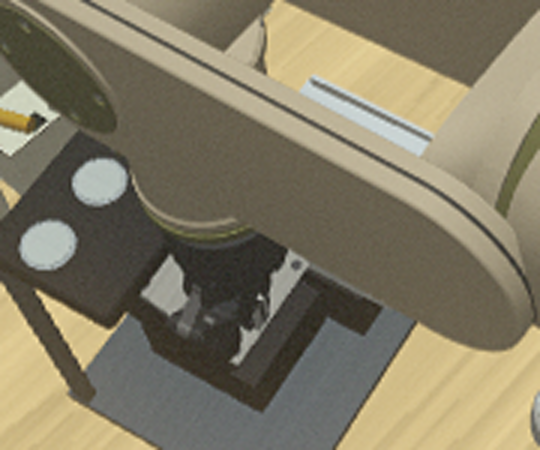

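```bash
python3 - <<'E'
from h import *
si=np.load("pics/side_16.npy",allow_pickle=True)[0]
for a,b in [(.26,-.08),(.3,-.08),(.332,-.08),(.332,-.06)]: print(a,b,((w2p(si,con2w(knob(a,b)))[0]-[140,130])*3).round(0))
for a,b in [(-.13,-.07),(.094,-.09)]: print(a,b,((w2p(si,con2w(knob(a,b)))[0]-[140,130])*3).round(0))
E
```

```text
0.26 -0.08 [273. 293.]
0.3 -0.08 [271. 302.]
0.332 -0.08 [268. 308.]
0.332 -0.06 [263. 306.]
-0.13 -0.07 [293. 228.]
0.094 -0.09 [286. 263.]
```

```bash
python3 go.py " -44,70,191" " -70,50,225" " -60,-20,225" " -57,-82,170" " -57,-82,125"
```

```text
15.05 [-39.9  85.8 190.6] [179.4   0.   11.1] [ 0.7  0.6 -0.7]
 -44,70,191 [-0.001, -0.016, 0.0]
 -70,50,225 [-0.023, -0.041, 0.034]
 -60,-20,225 [0.0, -0.108, 0.034]
 -57,-82,170 [0.015, -0.168, -0.021]
 -57,-82,125 [0.015, -0.168, -0.066]
```

>>> apply_moves(
  series=[
    [0, [-0.001, -0.016, 0.0], 0],
    [0, [-0.023, -0.041, 0.034], 0],
    [0.6, [0.0, -0.108, 0.034], 0],
    [0.6, [0.015, -0.168, -0.0], 0],
    [0.6, [0.015, -0.168, -0.05], 0],
  ],
  grip_force=30,
)

```text
time: 15.68
tool_pos: [579.6, -75.5, 143.6]
tcp_rot: [179.2, -0.4, 10.9]
ft_force: [1.0, 0.4, -0.2]
finger_gap: 51.0
```

```bash
python3 - <<'E'
from h import *
o=shots("17",("scene","side","wrist"))
crop(o["side"],140,130,180,150,3,"r2")
crop(o["scene"],140,120,180,150,3,"r1")
p=o["wrist"]
print("block px pred",w2p(p,con2w([(-57,-82,110.5),(-63,-97,110.5),(-51,-67,110.5)])).round(0).tolist())
E
python3 go.py " -57,-82,106"

```

```text
block px pred [[277.0, 261.0], [308.0, 272.0], [246.0, 250.0]]
15.82 [-60.1 -82.6 137.2] [179.6   0.4  11. ] [-0.3 -0.2  1.1]
 -57,-82,106 [0.003, 0.001, -0.031]
```

View pics/r2.png

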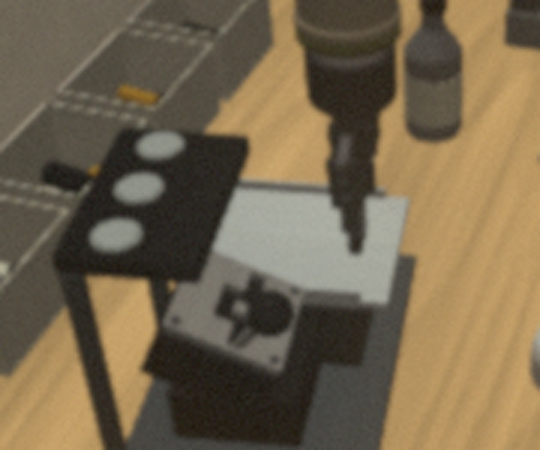

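View pics/wrist_17.png

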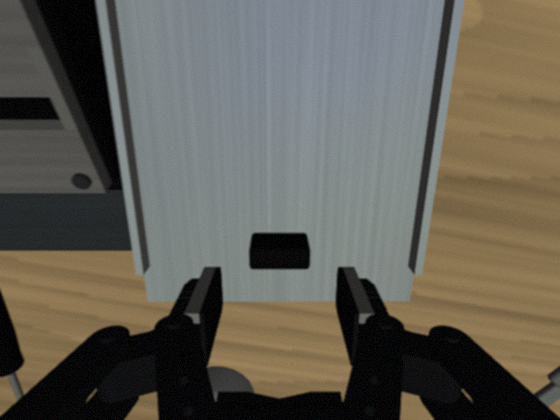

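>>> apply_moves(
  series=[
    [0.6, [0.005, 0.002, -0.02], 0],
    [0.6, [0.005, 0.002, -0.031], 0],
    [0, [0.005, 0.002, -0.031], 0],
    [0, [0.005, 0.002, -0.031], 0],
    [0, [0.005, 0.002, -0.031], 0],
  ],
  grip_force=30,
)

```text
time: 16.45
tool_pos: [578.8, -71.4, 107.0]
tcp_rot: [179.4, 0.4, 11.0]
ft_force: [-0.9, -10.8, -2.8]
finger_gap: 28.5
```

```bash
python3 - <<'E'
from h import *
s=sense();P=w2con(s["tool_pos"])[0];print(P,s["finger_gap"],s["time"],s["ft_force"])
d=P-np.array([78,-82,80.5])
t0=s["tool_pos"]
for th in np.arange(.1,1.65,.1):
    c,sn=np.cos(th),np.sin(th); q=np.array([78+d[0]*c+d[2]*sn,P[1],80.5-d[0]*sn+d[2]*c]); print(round(th,2),q.round(0),((con2w(q)[0]-t0)/1000).round(3).tolist())
E
```

```text
[-54.92720086 -83.55825453 106.9844204 ] 28.534468854096115 16.45 [ -0.85637375 -10.79807732  -2.82473955]
0.1 [-52. -84. 120.] [0.003, 0.001, 0.013]
0.2 [-47. -84. 133.] [0.008, 0.001, 0.026]
0.3 [-41. -84. 145.] [0.014, 0.003, 0.038]
0.4 [-34. -84. 157.] [0.02, 0.004, 0.05]
0.5 [-26. -84. 167.] [0.028, 0.005, 0.06]
0.6 [-17. -84. 177.] [0.037, 0.007, 0.07]
0.7 [ -7. -84. 186.] [0.047, 0.009, 0.079]
0.8 [  4. -84. 194.] [0.058, 0.011, 0.087]
0.9 [ 16. -84. 201.] [0.07, 0.013, 0.094]
1.0 [ 28. -84. 207.] [0.082, 0.016, 0.1]
1.1 [ 41. -84. 211.] [0.095, 0.018, 0.104]
1.2 [ 55. -84. 214.] [0.107, 0.021, 0.107]
1.3 [ 68. -84. 216.] [0.121, 0.023, 0.109]
1.4 [ 82. -84. 216.] [0.134, 0.026, 0.109]
1.5 [ 95. -84. 215.] [0.147, 0.028, 0.108]
1.6 [108. -84. 213.] [0.16, 0.031, 0.106]
```

>>> apply_moves(
  series=[
    [0, [0.003, 0.0, 0.013], 0],
    [0, [0.008, 0.0, 0.026], 0],
    [0, [0.014, 0.001, 0.038], 0],
    [0, [0.02, 0.002, 0.05], 0],
    [0, [0.028, 0.003, 0.06], 0],
  ],
)

```text
time: 17.08
tool_pos: [606.8, -66.7, 167.6]
tcp_rot: [179.5, 0.5, 11.0]
ft_force: [-1.3, 8.0, -6.8]
finger_gap: 28.8
```

```bash
python3 - <<'E'
from h import *
o=shots("18",("side",))
crop(o["side"],140,130,180,150,3,"s2")
s=sense();P=w2con(s["tool_pos"])[0];print(P,s["finger_gap"],s["time"],s["ft_force"])
E
```

```text
[-25.19049278 -84.21600152 169.14028011] 29.23188771463852 17.125 [-4.27669398  9.20096222 -2.50107584]
```

View pics/s2.png

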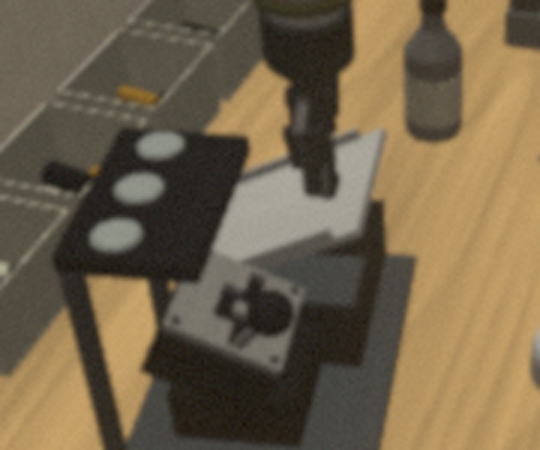

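>>> apply_moves(
  series=[
    [0, [0.009, 0.002, 0.009], 0],
    [0, [0.019, 0.004, 0.018], 0],
    [0, [0.03, 0.006, 0.026], 0],
    [0, [0.042, 0.008, 0.033], 0],
    [0, [0.054, 0.011, 0.039], 0],
  ],
)

```text
time: 17.75
tool_pos: [662.4, -55.8, 208.7]
tcp_rot: [179.4, 0.4, 11.1]
ft_force: [0.4, -3.2, -7.0]
finger_gap: 28.9
```

```bash
python3 - <<'E'
from h import *
o=shots("19",("side",))
crop(o["side"],140,100,180,180,3,"t2")
s=sense();P=w2con(s["tool_pos"])[0];print(P,s["finger_gap"],s["time"],s["ft_force"])
E
```

```text
[ 31.56769827 -84.02730656 209.35370105] 28.94070488125795 17.8 [ 1.31233416 -1.01995251 -4.53568249]
```

View pics/t2.png

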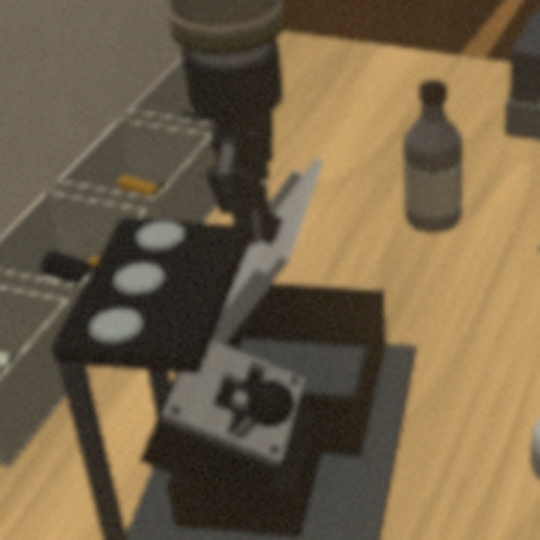

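>>> apply_moves(
  series=[
    [0, [0.01, 0.002, 0.002], 0],
    [0, [0.023, 0.004, 0.005], 0],
    [0, [0.036, 0.007, 0.007], 0],
    [0, [0.05, 0.009, 0.007], 0],
    [0, [0.057, 0.011, 0.006], 0],
  ],
)

```text
time: 18.42
tool_pos: [722.0, -44.6, 217.8]
tcp_rot: [179.3, 0.1, 11.1]
ft_force: [-2.2, -0.3, 7.4]
finger_gap: 28.8
```

```bash
python3 - <<'E'
from h import *
o=shots("20",("side",))
crop(o["side"],140,100,180,180,3,"u2")
s=sense();P=w2con(s["tool_pos"])[0];print(P,s["finger_gap"],s["time"],s["ft_force"])
E
```

```text
[ 91.37035393 -84.26676102 217.77376562] 28.630882283220444 18.475 [0.3058003  1.40717605 3.92188042]
```

View pics/u2.png

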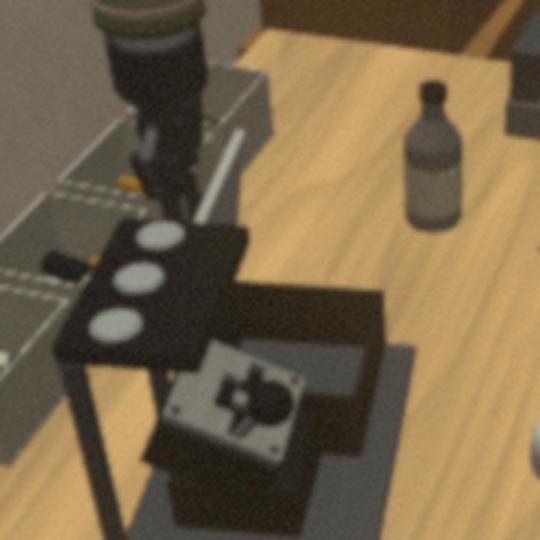

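```bash
python3 - <<'E'
from h import *
si=np.load("pics/side_20.npy",allow_pickle=True)[0]
for th in (1.1,1.2,1.3,1.4,1.5):
    c,s=np.cos(th),np.sin(th); q=[(78-173*c+4*s,y,80.5+173*s+4*c) for y in(-6,-158)]; print(th,((w2p(si,con2w(q))-[140,100])*3).round(0).tolist())
E
```

```text
1.1 [[261.0, 245.0], [298.0, 146.0]]
1.2 [[241.0, 237.0], [280.0, 139.0]]
1.3 [[220.0, 230.0], [261.0, 133.0]]
1.4 [[198.0, 226.0], [242.0, 128.0]]
1.5 [[177.0, 222.0], [223.0, 126.0]]
```

>>> apply_moves(
  series=[
    [0.7, [0.0, 0.0, 0.0], 0],
    [0.7, [0.0, 0.0, 0.0], 0],
    [0.7, [0.002, 0.0, 0.06], 0],
    [0.9, [-0.02, 0.02, 0.095], 0],
    [1, [-0.06, 0.075, 0.095], 0.1],
  ],
)

```text
time: 19.1
tool_pos: [667.4, 24.5, 317.5]
tcp_rot: [179.1, -0.4, 16.7]
ft_force: [0.5, 0.8, 0.7]
finger_gap: 85.3
```

```bash
python3 - <<'E'
from h import *
o=shots("21",("side",))
crop(o["side"],140,70,180,180,3,"v2")
s=sense();print(s["tool_pos"],s["tcp_rot"],s["finger_gap"],s["time"],s["ft_force"]); print((np.array([400,356,120])-s["tool_pos"])/1000)
E
```

```text
[661.66310968  32.51983468 314.17855963] [1.79471703e+02 1.68260322e-02 1.74134256e+01] 85.19543555312751 19.15 [ 0.26058959  4.50620781 -2.05431258]
[-0.26166311  0.32348017 -0.19417856]
```

View pics/v2.png

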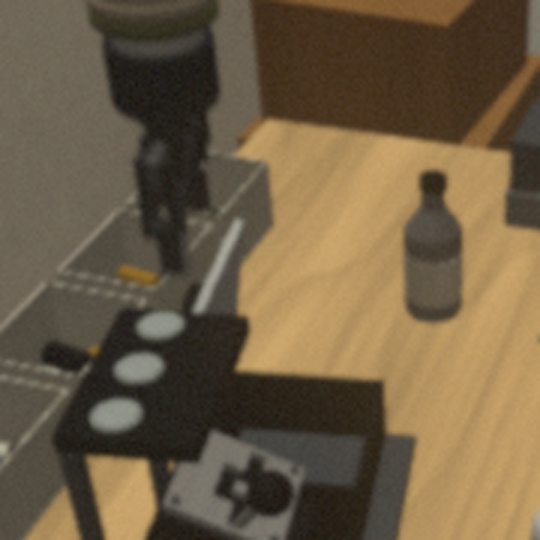

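Flap stands upright (~1.4 rad) after release; lever still at the transport end. Off to the spanner.

>>> apply_moves(
  series=[
    [1, [-0.26, 0.323, 0.0], 0.263],
    [1, [-0.26, 0.323, 0.0], 0.263],
    [1, [-0.26, 0.323, 0.0], 0.263],
    [1, [-0.26, 0.323, 0.0], 0.263],
    [1, [-0.26, 0.323, -0.05], 0.263],
  ],
)

```text
time: 19.77
tool_pos: [471.0, 269.5, 298.0]
tcp_rot: [179.4, -0.2, 32.5]
ft_force: [0.9, 0.3, 0.4]
finger_gap: 85.5
```

```bash
python3 - <<'E'
from h import *
s=sense();print(s["tool_pos"],s["tcp_rot"]); print((np.array([400,356,150])-s["tool_pos"])/1000)
E
```

```text
[471.04764525 269.51786528 298.03259463] [179.44215257  -0.20719704  32.48026874]
[-0.07104765  0.08648213 -0.14803259]
```

>>> apply_moves(
  series=[
    [1, [-0.04, 0.049, -0.02], 0],
    [1, [-0.071, 0.086, -0.06], 0],
    [1, [-0.071, 0.086, -0.12], 0],
    [1, [-0.071, 0.086, -0.148], 0],
  ],
)

```text
time: 20.27
tool_pos: [397.3, 354.9, 146.1]
tcp_rot: [179.4, 0.1, 32.6]
ft_force: [-0.1, -0.0, -0.5]
finger_gap: 85.4
```

```bash
python3 - <<'E'
from h import *
o=shots("22",("wrist","side"))
crop(o["side"],180,240,190,150,3,"w2")
s=sense();print(s["tool_pos"],s["tcp_rot"],s["time"])
p=o["wrist"]
d=np.array([np.cos(np.radians(32.5)),np.sin(np.radians(32.5)),0])
c=np.array([400,356,22]);print(w2p(p,[c-55*d,c,c+55*d]).round(0).tolist(), ray(p,(280,210)))
E
```

```text
[397.20033042 353.76054194 145.60219792] [179.40478639   0.23445611  32.51793462] 20.375
[[278.0, 268.0], [278.0, 203.0], [279.0, 129.0]] (array([465.6446458 , 401.01424835, 276.30206785]), array([-0.2596513 , -0.18290654, -0.94822276]))
```

View pics/wrist_22.png

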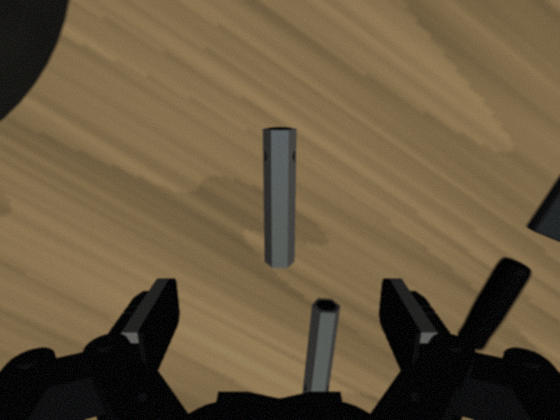

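View pics/w2.png

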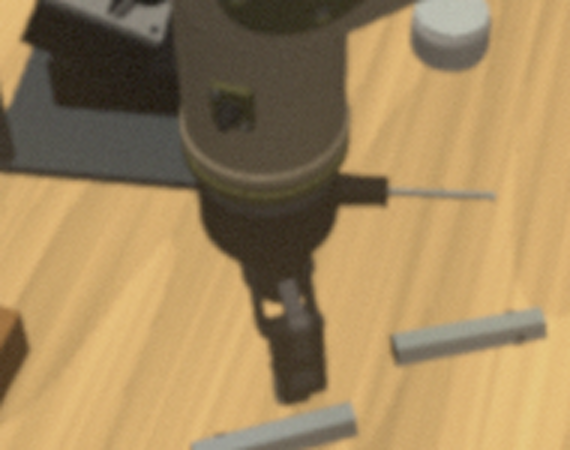

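>>> apply_moves(
  series=[
    [1, [0.003, 0.002, -0.06], 0],
    [1, [0.003, 0.002, -0.11], 0],
    [1, [0.003, 0.002, -0.131], 0],
    [1, [0.003, 0.002, -0.131], 0],
    [0, [0.003, 0.002, -0.131], 0],
  ],
  grip_force=50,
)

```text
time: 21.0
tool_pos: [402.0, 356.8, 17.1]
tcp_rot: [179.4, 0.0, 32.5]
ft_force: [0.5, 0.4, -0.5]
finger_gap: 70.2
```

>>> apply_moves(
  series=[
    [0, [0, 0, 0.0], 0],
    [0, [0, 0, 0.0], 0],
    [0, [0, 0, 0.0], 0],
  ],
)

```text
time: 21.38
tool_pos: [402.9, 357.5, 18.7]
tcp_rot: [179.4, -0.1, 32.5]
ft_force: [-1.8, -1.1, 8.4]
finger_gap: 22.6
```

>>> apply_moves(
  series=[
    [0, [0, 0, 0.05], 0],
    [0, [0.0, -0.02, 0.11], 0],
    [0, [0.01, -0.075, 0.15], 0.15],
    [0, [0.02, -0.135, 0.15], 0.33],
    [0, [0.03, -0.195, 0.15], 0.5],
  ],
)

```text
time: 22.0
tool_pos: [431.1, 177.9, 169.8]
tcp_rot: [179.3, -0.2, 60.0]
ft_force: [0.5, -0.3, -2.3]
finger_gap: 22.7
```

```bash
python3 - <<'E'
from h import *
o=shots("23",("side",))
crop(o["side"],150,140,250,190,3,"x2")
s=sense();print(s["tool_pos"],s["tcp_rot"],s["time"],s["finger_gap"],s["ft_force"])
E
```

```text
[431.779134   172.23232359 169.19373638] [1.79245117e+02 6.38850144e-02 6.07289102e+01] 22.05 22.378175109546607 [ 4.14305527 -3.69291982 -2.56831055]
```

View pics/x2.png

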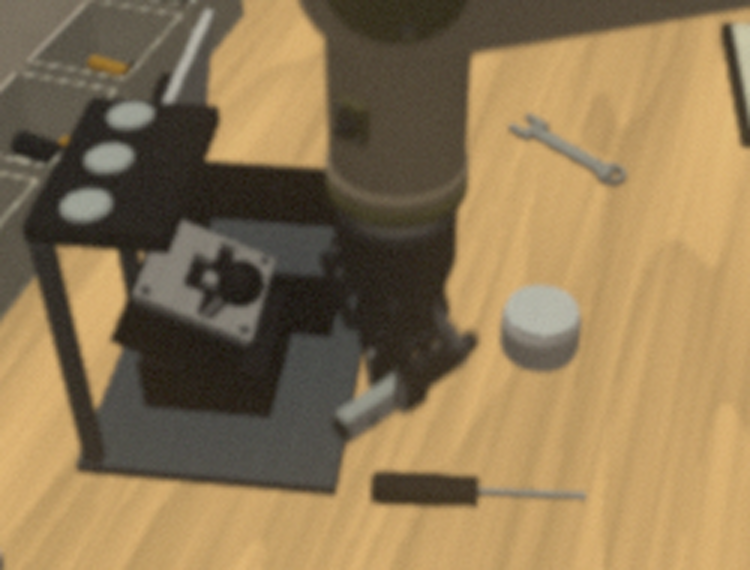

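>>> apply_moves(
  series=[
    [0, [0.01, -0.06, 0.0], 0.17],
    [0, [0.025, -0.12, 0.0], 0.35],
    [0, [0.045, -0.18, 0.0], 0.52],
    [0, [0.075, -0.234, 0.0], 0.7],
    [0, [0.125, -0.234, 0.0], 0.7],
  ],
)

```text
time: 22.68
tool_pos: [546.1, -58.8, 169.2]
tcp_rot: [179.3, 0.1, 100.9]
ft_force: [0.9, 0.1, 0.7]
finger_gap: 22.8
```

```bash
python3 go.py " -12,-82,165" " -12,-82,110"
```

```text
22.68 [-84.7 -65.  169.2] [1.793e+02 1.000e-01 1.009e+02] [0.9 0.1 0.7]
 -12,-82,165 [0.075, -0.003, -0.004]
 -12,-82,110 [0.075, -0.003, -0.059]
```

>>> apply_moves(
  series=[
    [0, [0.055, -0.002, -0.004], 0],
    [0, [0.075, -0.003, -0.004], 0],
    [0, [0.075, -0.003, -0.045], 0],
    [0, [0.075, -0.003, -0.065], 0],
    [0, [0.075, -0.003, -0.065], 0],
  ],
)

```text
time: 23.3
tool_pos: [618.8, -61.3, 101.5]
tcp_rot: [179.6, -0.0, 100.9]
ft_force: [-0.5, 0.7, -1.8]
finger_gap: 22.7
```

```bash
python3 go.py " -12,-82,34"; python3 - <<'E'
from h import *
o=shots("24",("side","scene"))
crop(o["side"],140,100,180,180,3,"y2");crop(o["scene"],140,100,200,180,3,"y1")
E
```

```text
23.3 [-13.8 -81.1 101.5] [179.6  -0.  100.9] [-0.5  0.7 -1.8]
 -12,-82,34 [0.002, -0.001, -0.068]
```

View pics/y2.png

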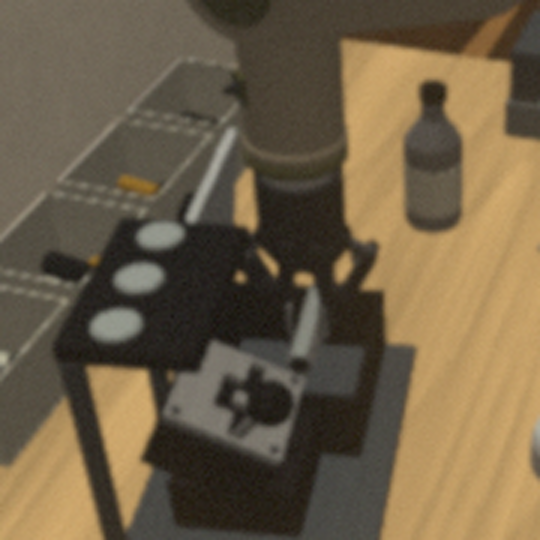

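View pics/y1.png

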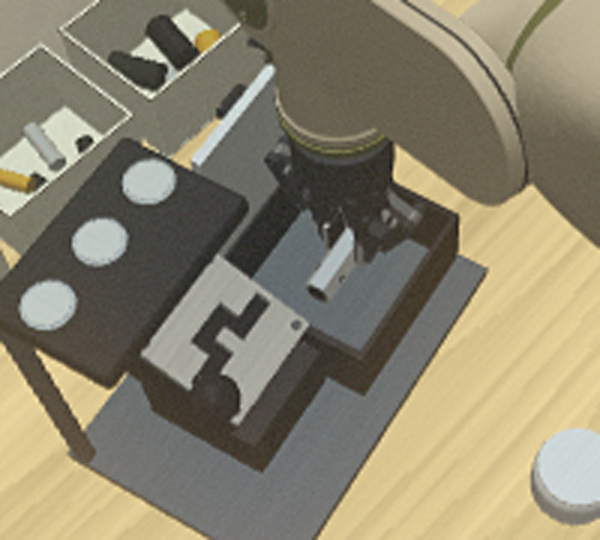

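>>> apply_moves(
  series=[
    [0, [0.004, -0.001, -0.03], 0],
    [0, [0.004, -0.001, -0.055], 0],
    [0, [0.004, -0.001, -0.064], 0],
    [0, [0.004, -0.001, -0.067], 0],
  ],
)

```text
time: 23.9
tool_pos: [625.8, -62.8, 39.1]
tcp_rot: [179.2, 0.1, 100.9]
ft_force: [-0.8, -0.6, -1.7]
finger_gap: 22.6
```

>>> apply_moves(
  series=[
    [0, [-0.001, 0.0, -0.004], 0],
    [0, [-0.001, 0.0, -0.007], 0],
    [0, [-0.001, 0.0, -0.008], 0],
  ],
)

```text
time: 24.28
tool_pos: [625.0, -62.8, 31.4]
tcp_rot: [179.2, 0.1, 100.9]
ft_force: [-0.0, -0.3, -1.9]
finger_gap: 22.4
```

>>> apply_moves(
  series=[
    [0, [0, 0.0, -0.002], 0],
    [0, [0, 0.0, -0.003], 0],
  ],
)

```text
time: 24.52
tool_pos: [625.2, -62.9, 30.7]
tcp_rot: [179.2, 0.1, 100.9]
ft_force: [-13.1, 0.9, 22.0]
finger_gap: 22.6
```

>>> apply_moves(
  series=[
    [0.45, [0, 0.0, 0.001], 0],
    [0.45, [0, 0.0, 0.002], 0],
    [0.45, [0, 0.0, 0.01], 0],
    [0.45, [-0.002, 0.0, 0.05], 0],
    [0.45, [-0.004, 0.0, 0.1], 0],
  ],
)

```text
time: 25.15
tool_pos: [620.0, -62.7, 130.6]
tcp_rot: [179.3, 0.1, 100.9]
ft_force: [1.4, -0.3, 0.1]
finger_gap: 38.5
```

```bash
python3 go.py " -60,-82,180"; python3 - <<'E'
from h import *
o=shots("25",("side","scene"))
crop(o["side"],140,100,180,180,3,"z2");crop(o["scene"],140,100,200,180,3,"z1")
E
```

```text
25.15 [-12.8 -82.7 130.6] [1.793e+02 1.000e-01 1.009e+02] [ 1.4 -0.3  0.1]
 -60,-82,180 [-0.046, -0.008, 0.049]
```

View pics/z2.png

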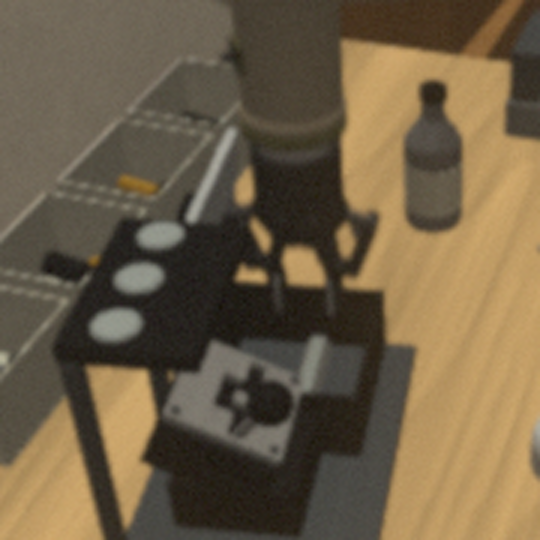

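View pics/z1.png

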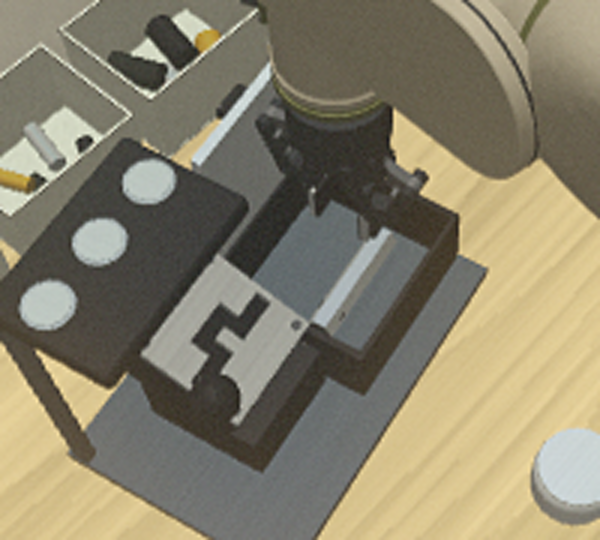

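```bash
python3 go.py " -35,-100,220" " -30,-115,305" " 40,-122,305" " 112,-122,305" " 112,-122,246"
```

```text
25.25 [ -7.7 -84.8 138.8] [178.5   0.4 100.9] [1.9 0.2 2.1]
 -35,-100,220 [-0.024, -0.02, 0.081]
 -30,-115,305 [-0.016, -0.034, 0.166]
 40,-122,305 [0.054, -0.028, 0.166]
 112,-122,305 [0.125, -0.014, 0.166]
 112,-122,246 [0.125, -0.014, 0.107]
```

>>> apply_moves(
  series=[
    [0, [-0.02, -0.015, 0.06], 0],
    [0, [-0.024, -0.025, 0.115], 0],
    [0, [-0.018, -0.034, 0.166], 0],
    [0, [0.035, -0.03, 0.168], 0],
    [0, [0.09, -0.02, 0.168], 0],
  ],
)

```text
time: 25.88
tool_pos: [717.2, -84.6, 309.7]
tcp_rot: [178.3, 0.5, 100.8]
ft_force: [0.9, -0.3, -0.3]
finger_gap: -0.2
```

```bash
python3 go.py " 112,-122,305" " 112,-122,246" " 90,-122,246"; python3 - <<'E'
from h import *
o=shots("26",("side","scene"))
crop(o["side"],140,70,180,180,3,"A2")
E
```

```text
25.88 [  78.5 -122.6  309.7] [178.3   0.5 100.8] [ 0.9 -0.3 -0.3]
 112,-122,305 [0.033, 0.007, -0.005]
 112,-122,246 [0.033, 0.007, -0.064]
 90,-122,246 [0.011, 0.003, -0.064]
```

View pics/A2.png

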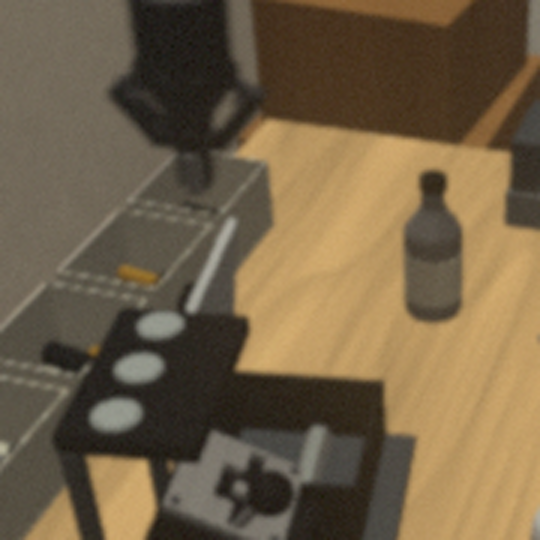

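>>> apply_moves(
  series=[
    [0, [0.033, 0.007, -0.01], 0],
    [0, [0.033, 0.007, -0.06], 0],
    [0, [0.025, 0.005, -0.064], 0],
    [0, [0.011, 0.003, -0.064], 0],
    [0, [-0.003, 0.0, -0.063], 0],
  ],
)

```text
time: 26.6
tool_pos: [714.4, -82.8, 240.1]
tcp_rot: [178.8, 0.2, 101.0]
ft_force: [1.6, 0.3, -0.8]
finger_gap: -0.1
```

```bash
python3 - <<'E'
from h import *
o=shots("27",("side",))
crop(o["side"],140,70,180,180,3,"B2")
s=sense(); print(s["time"],w2con(s["tool_pos"]),s["ft_force"])
for th in np.arange(1.4,-.01,-.1):
    print(round(th,1), shift([78-155*np.cos(th)+8*np.sin(th)+14.5,-122,91.5+155*np.sin(th)+8*np.cos(th)]))
E
```

```text
26.65 [[  75.13276547 -120.73571211  240.79066673]] [ 0.76384554 -0.3081859   0.43643174]
1.4 [-0.001, -0.001, 0.005]
1.3 [-0.016, -0.004, 0.002]
1.2 [-0.031, -0.007, -0.002]
1.1 [-0.045, -0.01, -0.008]
1.0 [-0.058, -0.012, -0.015]
0.9 [-0.071, -0.015, -0.023]
0.8 [-0.083, -0.017, -0.033]
0.7 [-0.094, -0.019, -0.043]
0.6 [-0.104, -0.021, -0.055]
0.5 [-0.113, -0.023, -0.068]
0.4 [-0.12, -0.024, -0.082]
0.3 [-0.126, -0.025, -0.096]
0.2 [-0.13, -0.026, -0.111]
0.1 [-0.133, -0.027, -0.126]
-0.0 [-0.135, -0.027, -0.141]
```

View pics/B2.png

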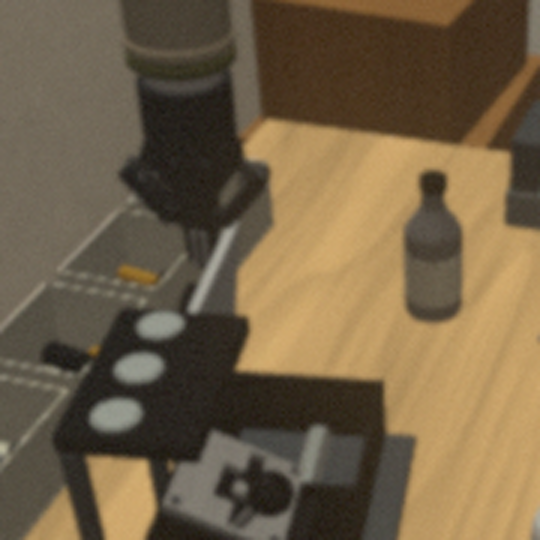

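>>> apply_moves(
  series=[
    [0, [-0.016, -0.004, 0.0], 0],
    [0, [-0.031, -0.007, -0.002], 0],
    [0, [-0.045, -0.01, -0.008], 0],
    [0, [-0.058, -0.012, -0.015], 0],
    [0, [-0.071, -0.015, -0.023], 0],
  ],
)

```text
time: 27.28
tool_pos: [642.5, -98.8, 220.9]
tcp_rot: [178.6, 0.3, 100.9]
ft_force: [1.1, 0.9, 0.2]
finger_gap: 0.0
```

```bash
python3 - <<'E'
from h import *
o=shots("28",("side",))
crop(o["side"],140,70,180,180,3,"C2")
s=sense(); print(s["time"],w2con(s["tool_pos"]),s["ft_force"])
for th in np.arange(.9,-.01,-.1):
    print(round(th,1), shift([78-155*np.cos(th)+8*np.sin(th)+14.5,-122,91.5+155*np.sin(th)+8*np.cos(th)]))
E
```

```text
27.325 [[   0.76955927 -122.41366998  219.29922301]] [ 1.79065138  0.0802817  -0.25165971]
0.9 [0.002, 0.001, -0.001]
0.8 [-0.01, -0.002, -0.011]
0.7 [-0.021, -0.004, -0.022]
0.6 [-0.031, -0.006, -0.034]
0.5 [-0.04, -0.007, -0.046]
0.4 [-0.047, -0.009, -0.06]
0.3 [-0.053, -0.01, -0.074]
0.2 [-0.058, -0.011, -0.089]
0.1 [-0.061, -0.011, -0.104]
0.0 [-0.062, -0.012, -0.12]
```

View pics/C2.png

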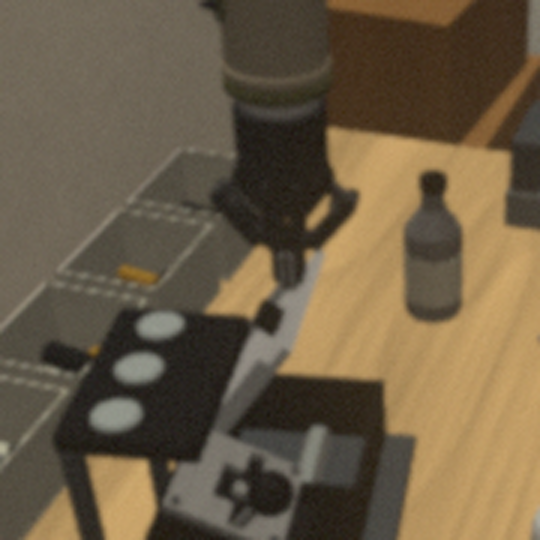

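Flap following (about 1.0 rad, finger clear of the block). Continue down.

>>> apply_moves(
  series=[
    [0, [-0.01, -0.002, -0.011], 0],
    [0, [-0.021, -0.004, -0.022], 0],
    [0, [-0.031, -0.006, -0.034], 0],
    [0, [-0.04, -0.007, -0.046], 0],
    [0, [-0.047, -0.009, -0.06], 0],
  ],
)

```text
time: 27.95
tool_pos: [594.3, -108.5, 161.1]
tcp_rot: [178.6, 0.4, 100.9]
ft_force: [-0.4, 0.3, 0.2]
finger_gap: -0.3
```

```bash
python3 - <<'E'
from h import *
s=sense(); print(s["time"],w2con(s["tool_pos"]),s["ft_force"])
for th in np.arange(.4,-.01,-.1):
    print(round(th,1), shift([78-155*np.cos(th)+8*np.sin(th)+14.5,-122,91.5+155*np.sin(th)+8*np.cos(th)]))
E
```

```text
27.95 [[ -46.72000493 -122.84952676  161.146136  ]] [-0.36651856  0.34579673  0.18052176]
0.4 [-0.001, 0.001, -0.002]
0.3 [-0.007, -0.0, -0.016]
0.2 [-0.011, -0.001, -0.031]
0.1 [-0.014, -0.002, -0.046]
0.0 [-0.016, -0.002, -0.062]
```

>>> apply_moves(
  series=[
    [0, [-0.007, 0.0, -0.016], 0],
    [0, [-0.011, -0.001, -0.031], 0],
    [0, [-0.014, -0.002, -0.046], 0],
    [0, [-0.016, -0.002, -0.058], 0],
    [0, [-0.016, -0.002, -0.063], 0],
  ],
)

```text
time: 28.58
tool_pos: [577.8, -110.5, 98.9]
tcp_rot: [178.6, 0.4, 100.9]
ft_force: [-18.3, 3.2, 34.6]
finger_gap: -0.2
```

```bash
python3 - <<'E'
from h import *
s=sense(); print(s["time"],w2con(s["tool_pos"]),s["ft_force"])
o=shots("29",("side","scene"))
crop(o["side"],140,100,180,180,3,"D2");crop(o["scene"],140,100,200,180,3,"D1")
E
```

```text
28.575 [[ -63.24990256 -121.76322771   98.85016183]] [-18.25935888   3.19756709  34.60290734]
```

View pics/D2.png

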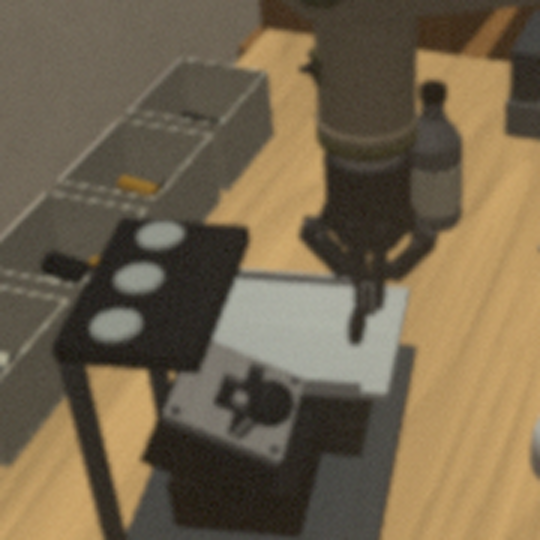

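>>> apply_moves(
  series=[
    [0, [0, 0, 0.0], 0],
    [0, [0.002, 0, 0.0], 0],
    [0, [0.001, 0.0, 0.015], 0],
    [0, [0, 0, 0.06], 0],
    [0, [-0.03, -0.04, 0.12], 0],
  ],
)

```text
time: 29.3
tool_pos: [554.5, -141.2, 208.7]
tcp_rot: [178.6, 0.3, 101.1]
ft_force: [0.6, -0.3, 0.7]
finger_gap: -0.0
```

>>> apply_moves(
  series=[
    [0, [-0.03, -0.06, 0.06], 0],
    [0, [-0.06, -0.12, 0.06], 0],
    [0, [-0.09, -0.18, 0.06], 0],
    [0, [-0.09, -0.18, 0.06], 0],
  ],
)

```text
time: 29.8
tool_pos: [463.2, -324.0, 270.3]
tcp_rot: [178.5, 0.5, 101.0]
ft_force: [-0.2, 1.4, 0.1]
finger_gap: -0.4
```

```bash
python3 - <<'E'
from h import *
s=sense(); print(s["time"],w2con(s["tool_pos"]),s["ft_force"])
o=shots("30",("side","scene"))
crop(o["side"],140,130,180,150,4,"E2");crop(o["scene"],130,130,190,150,4,"E1")
cv2.imwrite("pics/E3.png",o["scene"]["color"])
for n in ("scene","side"):
    p=o[n]
    for th in (0,.06,.12): print(n,th,[(w2p(p,con2w([78-173*np.cos(th)-8*-np.sin(th),y,80.5+173*np.sin(th)+8*np.cos(th)]))[0]-([130,130] if n=="scene" else [140,130]))*4 for y in (-6,-158)])
E
```

```text
29.8 [[-216.14193926 -309.76731642  270.288971  ]] [-0.18367893  1.39868849  0.06300193]
scene 0 [array([560.44997616, 368.45008008]), array([684.85547203, 178.56198886])]
scene 0.06 [array([558.97004845, 360.10390731]), array([684.54773575, 169.03957823])]
scene 0.12 [array([556.54104692, 351.16868667]), array([683.34301238, 158.97797501])]
side 0 [array([517.52424789, 403.08813546]), array([546.87640906, 261.79921151])]
side 0.06 [array([515.9016332 , 391.05236195]), array([545.57380811, 250.16284264])]
side 0.12 [array([513.30295932, 378.8771579 ]), array([543.39211329, 238.41684852])]
```

View pics/E2.png

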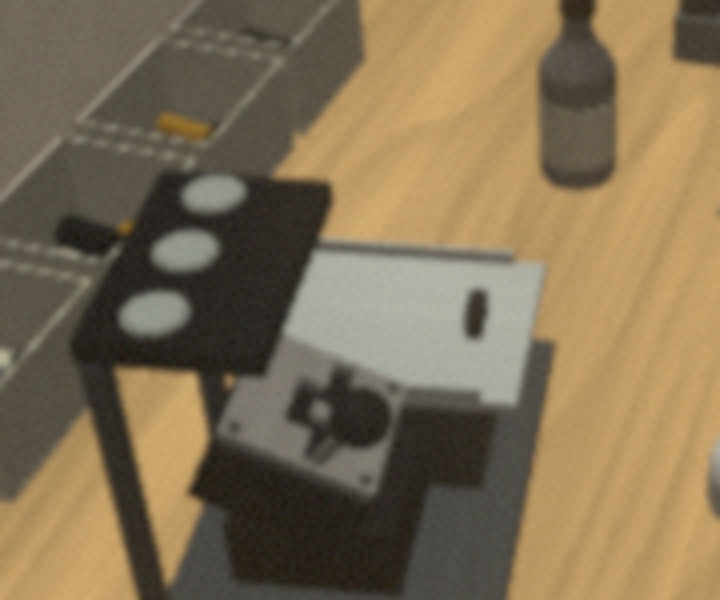

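View pics/E1.png

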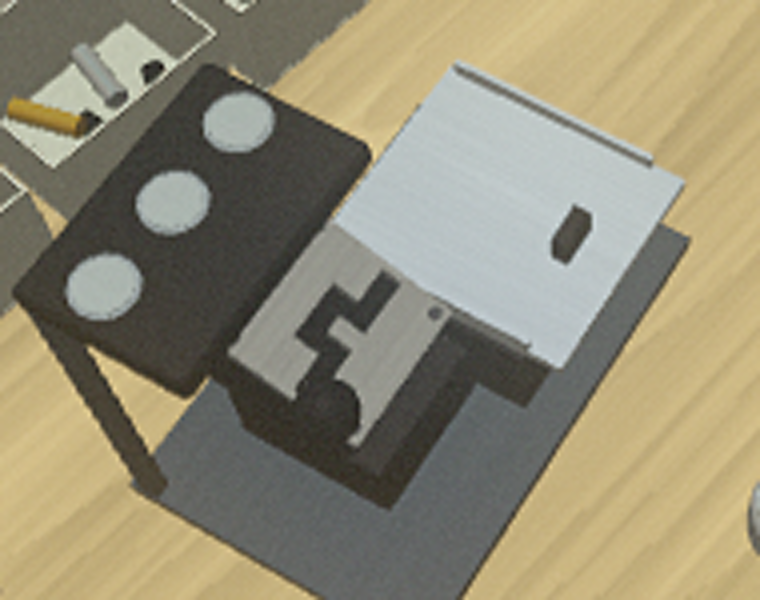

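View pics/E3.png

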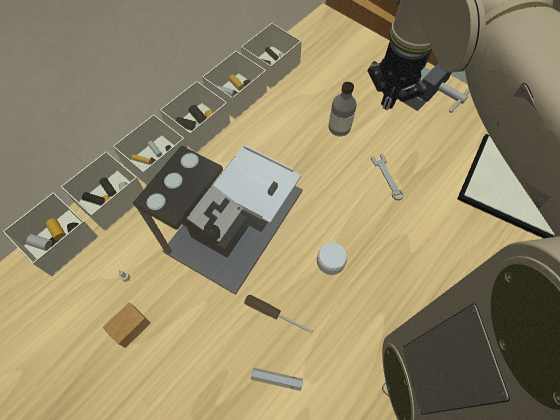

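```bash
python3 kn.py 30 212 230.5 229.75 234; python3 - <<'E'
import cv2,numpy as np
a=cv2.imread("pics/side0.png").astype(int);b=cv2.imread("pics/side_30.png").astype(int)
d=np.abs(a-b).max(2)[185:240,220:290]; print((d>40).sum(), d[:, 40:].max())
from h import *
hand_in(); print(sense()["time"])
E
```

```text
con [-21.7 106.6 172.7] a,b [ 0.32  -0.097] res [-4.5  2.9  7.5]
414 11
the job is handed in; nothing more can be done
the job is handed in; nothing more can be done
```

The job is handed in, at about 29.8 s of the 72 s allowed; `hand_in()` gives no verdict.

- **Lever:** I pushed it through the gate in steps with the shut fingers. The moves only turn the hand about the vertical, so the tilted approach wasn't possible. I worked from the front of the hood and pressed and dragged the knob back down the slope at the second jog. My first push up the slope, with the gripper open, slipped back and I redid it with the fingers shut.
- **Flap and spanner:** I lifted the flap by its pull block to about 1.4 rad. I then picked the leftmost spanner, laid it on the well floor and let go. Last, I pushed the flap shut until it pressed back with about 35 N.

**Last checks:**
- **Lever:** about 0.32 rad along the gate (0.26 needed) and −0.10 rad across (below −0.02 needed). The two camera views disagreed by up to 7.5 mm on the knob's position, so these are approximate. An earlier single view, just after the last push, put the lever at the slot's end too.
- **Flap:** in the last side picture it looks the same as when it was shut at the start, to within image noise.
- **Spanner:** the picture after release showed it flat on the well floor. The shut flap hides it now.
- **Other things:** the wrench, driver, oil, tin, carton, plug and second spanner look unmoved by eye; I didn't measure them.
- **Arm:** clear of everything, with about 1 N on the wrist.

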